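Load the backup drives into the dock and lock them in

TASK

Load the backup cartridges into the drive dock and lock them in: pull the lock pin out of the clevis and park it upright in the hole in the top of the dock's left end, and swing the locking bar right back out of the way. Then push every cartridge that lies on the desk fully home into a bay of its own, rounded end first, swing the bar fully shut across them, and put the pin down through the upper ear, the bar's eye and the lower ear until its collar rests on the clevis. Leave the other things on the desk where they are.

Things in the scene. Friction and masses are not known exactly. Their poses are not given: they have to be found in the camera images.
- dock: Drive dock, grey, fixed to the desk: 115 mm deep (its x), 350 wide (y), flat top 50 high. Origin on the desk below the middle of its front edge; +x into the dock, away from the robot, +y to its left end, z up. Three bays open to the front (-x), their floor running 30 mm forward as a ledge. Clevis (left end) and hinge bracket (right end) stand out 34 mm and begin 37 mm beyond the bays' outer walls.
- bay0 (a point): Middle of the mouth of the right bay, on the bay floor, 20 mm above the desk, at the front edge; axes as the dock's (+x into the bay). The bay is 58.4 mm wide and 25 mm high; the wall ends beside it are rounded. A stop ends it 96 mm in, so a cartridge fully home stands 4 mm out of the mouth.
- bay1 (a point): Middle of the mouth of the middle bay, on the bay floor, 20 mm above the desk, at the front edge; axes as the dock's (+x into the bay). The bay is 58.4 mm wide and 25 mm high; the wall ends beside it are rounded. A stop ends it 96 mm in, so a cartridge fully home stands 4 mm out of the mouth.
- bay2 (a point): Middle of the mouth of the left bay, on the bay floor, 20 mm above the desk, at the front edge; axes as the dock's (+x into the bay). The bay is 58.4 mm wide and 25 mm high; the wall ends beside it are rounded. A stop ends it 96 mm in, so a cartridge fully home stands 4 mm out of the mouth.
- bar (a joint): Angle of the locking bar about its upright hinge at the dock's right end, rad: 0 = shut across the bay mouths (end stop); grows as the free end swings out toward the robot (1.57: straight out) and on round to the right, end stop 2.8. Light friction (0.06 N m) holds it where left; locked while the pin is through its eye. It passes over cartridges lying on the desk.
- bar_hinge (a point): Point on the bar's upright hinge axis, 46 mm above the desk; axes as the dock's. The bar is a dark steel strip 6 mm thick, 28 to 46 mm above the desk. Shut, it runs from here along the dock's +y for 325 mm, 8 mm before the front edge (4 mm clear of cartridges that are home); its eye is 310 mm from this axis.
- bar_knob (a point): Centre of the bar's upright round knob, 18 mm diameter, which stands on the bar from 47 to 86 mm above the desk (this point at 67 mm), 130 mm from the hinge axis; grip it from above, it moves with the bar.
- pin: Lock pin, upright, 85 mm long, 100 g; origin at its tip, z up along it. From the tip: steel shank 10 mm diameter, 42 long (first 8 mm tapered from 4 mm), collar 26 mm diameter at 42 to 47, black round grip 20 mm diameter at 47 to 85. Starts through the clevis and the bar's eye. Seated in either hole its collar rests on top, the origin 42 mm below the hole's mouth.
- clevis (a point): Mouth of the hole in the clevis's upper ear at the dock's left end, 50 mm above the desk, axes as the dock's. Two level steel ears, 6 mm thick each, tops at 50 and 30 mm above the desk; the bar's eye (8 mm thick) lies between them at 33 to 41 mm when the bar is shut. All three holes are 12.5 mm in diameter.
- park (a point): Mouth of the park hole in the top of the dock's left end, 50 mm above the desk, 12.5 mm in diameter, more than 42 mm deep.
- cart0: Backup drive cartridge, a flat black plastic slab 100 mm long (its x), 56 wide (y), 22 thick (z), 170 g; may be absent (None). Origin at the centre of its underside; +x points to its leading end, whose two corners are rounded (8 mm); the trailing end has a square grey face. Starts flat on the desk, +x roughly away from the robot. Grip it from above across its width.
- cart1: Backup drive cartridge, a flat black plastic slab 100 mm long (its x), 56 wide (y), 22 thick (z), 170 g; may be absent (None). Origin at the centre of its underside; +x points to its leading end, whose two corners are rounded (8 mm); the trailing end has a square grey face. Starts flat on the desk, +x roughly away from the robot. Grip it from above across its width.
- cart2: Backup drive cartridge, a flat black plastic slab 100 mm long (its x), 56 wide (y), 22 thick (z), 170 g; may be absent (None). Origin at the centre of its underside; +x points to its leading end, whose two corners are rounded (8 mm); the trailing end has a square grey face. Starts flat on the desk, +x roughly away from the robot. Grip it from above across its width.
- cart0_face (a point): Middle of the lower edge of cart0's square trailing face, 50 mm behind its origin; axes as the cartridge's.
- cart1_face (a point): Middle of the lower edge of cart1's square trailing face, 50 mm behind its origin; axes as the cartridge's.
- cart2_face (a point): Middle of the lower edge of cart2's square trailing face, 50 mm behind its origin; axes as the cartridge's.
- marker: Loose, does not belong to the job; leave it where it is. Marker pen, 135 mm long, 16 mm thick.
- eraser: Loose, does not belong to the job; leave it where it is. Block eraser, 43 mm long, 13 mm high.
- usb_stick: Loose, does not belong to the job; leave it where it is. Memory stick, 50 mm long, 9 mm high.
- keys: Loose, does not belong to the job; leave it where it is. Bunch of keys lying flat, 90 x 120 mm, 8 mm high.

How it is judged:
By the outcome, as a careful person would: the job done as asked, in the order asked, and still so for the second after the job is handed in, with the robot touching nothing.
Of cart0, cart1, cart2 only 2 to 3 are there at a start; the rules pass over those that are not, and their reading is None.
At some moment in a run one of cart0, cart1, cart2 may be knocked a few centimetres aside while the robot is not near it.
It also fails if it takes over 210 s, if anything falls off the work surface, if the arm or the gripper's body presses on something with over 40 N, if the wrist force passes 120 N, or if a joint passes its speed limit or range.

ROBOT

A 6-joint arm with a two-finger parallel gripper is mounted at the origin on a cart in front of the work surface, level with it; the furniture and walls round the work are solid. World frame = base frame: x ahead of the robot, y to its left, z up, the work surface at z = 0. Lengths are in m, angles in rad, forces in N, time in s.
With the tool pointing down it reaches from about 0.25 to 0.725 m from the base axis. Payload 4 kg.
Tool frame: the origin (TCP) lies midway between the tips of the shut fingers; the grasp point (between the pads) lies bot.pinch_z behind it (bot.pinch_z is the distance from the TCP to the grasp point, in m); z points along the fingers, y is the line along which they close (so a half turn about z gives the same grasp; the last joint's range is limited). The gripper opens to 85 mm and grips with 20 to 120 N. Pads are 22 mm wide; open, the fingers measure 114 mm over their backs; the gripper's body (76 mm by 85 mm) begins 54 mm behind the grasp point. The pads swing forward as they close: fully open they stand 13 mm farther back than shut.
Start: joints at [-1.281, 0.241, 0.005, 1.335, 0, 1.571], TCP at [0.143, -0.479, 0.231] pointing down, gripper open.
Joint ranges: [-2.72, 2.72], [-1.05, 1.87], [-1.09, 1.28], [-1.99, 2.15], [-1.42, 1.44], [-3.14, 3.14]. Speed limits (rad/s): [2.79, 2.79, 3.14, 3.14, 3.14, 3.14].

INTERFACE

Orientations are given as a unit quaternion [x, y, z, w].
In Python, from workcell import bot, viewer, ticket gives the robot as it stands (bot), with the cameras (viewer) and the job (ticket).
- The arm moves only by the shell command python3 jog.py, which reads ROWS from standard input. ROWS is one flat JSON list of numbers that holds 1 to 10 rows one after another, with no inner brackets; each row has 7 numbers: a rotation vector rx, ry, rz in parts of the range, where 1.0 means 2 pi rad, then dx, dy, dz in shares of 500 mm (1.0 is 500 mm), then the finger opening in m; each row is the pose to reach, as a shift and turn from the pose commanded when the command began, along the tool's axes at that moment; what a row does not reach only later rows make up. A row lasts 1/8 s, in which the tool goes at most 0.0625 m and 0.188 rad, less where a joint would pass 70% of its speed; a pose out of reach is approached as far as the arm can. The fingers move at their own pace and stop on an object; the grip force is fixed at half the most. Time passes only in rows, so rows that do not move let the fingers close. It prints the time, the measured TCP pose, the force, the opening and the grip force at its end. A shift or turn number past 1, either way, is cut back to 1. Input that does not fit is refused with a message, and nothing moves.
- bot.get_obs(): the state, without advancing time (a new reading comes with each control period).
- viewer.camera(name): name is "scene" or "top"; returns the picture (480x640x3 uint8, red, green, blue); there is no depth.
- viewer.calibration(name): a dict with "mtx" (3x3 intrinsics, pixels), "R" (3x3) and "t" (3): a world point X has camera coordinates R X + t. Camera axes: x right, y down, z forward; pixel columns grow to the right and rows downward; lengths in m; the calibration is good to about 2 mm. A picture is of the moment at which its call begins. calibration takes no time and is no camera call.
- ticket.job_done(): hands the job in; it is judged then, once.
The state is a dict: "clock": time; "joint_pos": joint angles; "joint_vel": joint speeds; "tau": joint torques, N m; "eef_pos": TCP position; "tool_rot": TCP orientation; "ft_force": force on the tool from outside, world axes, zero at the start; "ft_torque": the same for the moment, N m; "grip_width": finger opening in m; "grasp_force": force on a finger pad.
Only numpy, scipy, OpenCV 4.12 (cv2) and the standard library are available. Lean on these libraries where they do the work, as an engineer would, in place of code of your own. Each camera call takes 0.05 s, during which the arm holds its last target. There are 200 camera calls.

## Working session

There is one attempt and no reset: what is moved stays moved. The work goes in short steps, Python scripts to look and compute and a shell command to move; the robot and the scene stay as the last step left them, time stands still between calls to the robot, and variables do not carry over. Pictures are saved under pics/ and viewed, at most 14 in all, crops included, and the job is handed in when it is done.

```bash
ls; mkdir -p pics; python3 - <<'E'
from workcell import bot, viewer, ticket
import cv2,numpy as np
for n in ["scene","top"]:
    im=viewer.camera(n); cv2.imwrite(f"pics/{n}0.png",im[:,:,::-1])
    c=viewer.calibration(n); print(n,c)
o=bot.get_obs(); print(o, bot.pinch_z)
E
```

```text
jog.py
pics
workcell.py
scene {'mtx': array([[548.07700866,   0.        , 320.9108942 ],
       [  0.        , 548.07700866, 233.44010748],
       [  0.        ,   0.        ,   1.        ]]), 'R': array([[-0.62006413, -0.78433465, -0.01842895],
       [-0.58764169,  0.47987327, -0.65145905],
       [ 0.51980546, -0.39311677, -0.75845994]]), 't': array([0.28611613, 0.39019674, 0.97367224])}
top {'mtx': array([[481.33978963,   0.        , 322.94435076],
       [  0.        , 481.33978963, 239.71647791],
       [  0.        ,   0.        ,   1.        ]]), 'R': array([[ 0.04607354, -0.99893663, -0.0016866 ],
       [-0.97900262, -0.04481838, -0.1988597 ],
       [ 0.19857265,  0.01081336, -0.98002652]]), 't': array([-0.06390795,  0.51919651,  1.19192253])}
{'clock': 0.1, 'joint_pos': array([-1.28097111e+00,  2.41321575e-01,  3.83647007e-03,  1.33516071e+00,
       -2.95386582e-05,  1.57079818e+00]), 'joint_vel': array([ 0.00070585, -0.00320088,  0.0013774 ,  0.00108413,  0.0019843 ,
       -0.000818  ]), 'tau': array([-3.00018601e-04, -3.73136795e+01,  2.53010988e+01,  1.09010440e-02,
        6.71852104e-05, -2.89834226e-06]), 'eef_pos': array([ 0.14272355, -0.4786122 ,  0.2305014 ]), 'tool_rot': array([ 9.89518238e-01,  1.44404992e-01, -1.48153825e-04, -9.12917850e-04]), 'ft_force': array([0.38214913, 0.24936026, 0.97046485]), 'ft_torque': array([ 0.00976042,  0.02382955, -0.03186839]), 'grasp_force': 0.0, 'grip_width': 0.08545016278077182} 0.0187
```

View pics/top0.png

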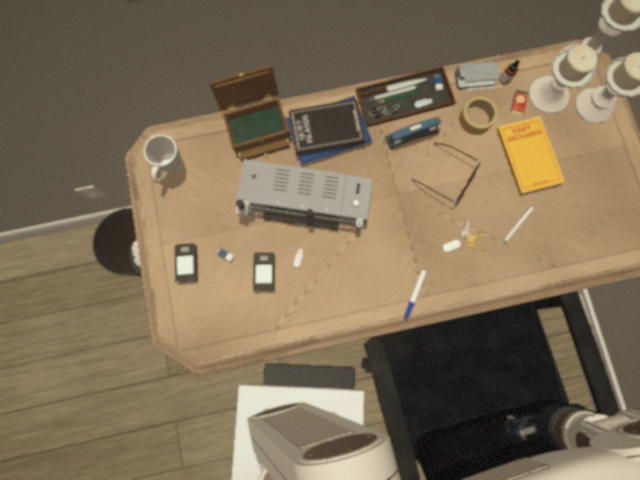

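View pics/scene0.png

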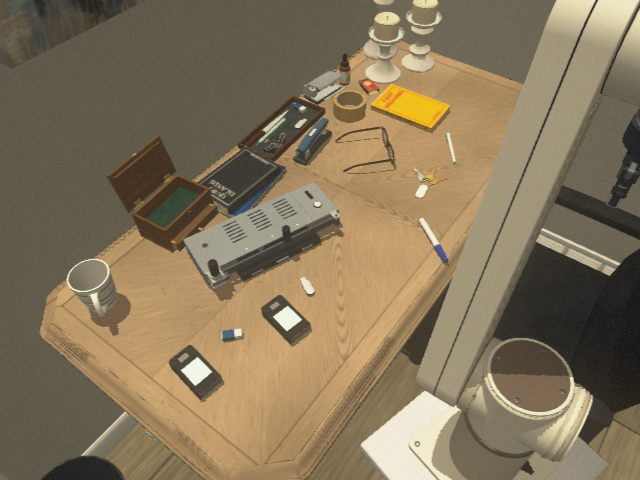

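The top view shows the dock around (305,195), with the bar shut, the pin at (242,207) and the knob at (310,215). There are two cartridges, at (186,263) and (264,272). I'll zoom in for accurate measurement.

```bash
cat > h.py <<'E'
from workcell import bot, viewer, ticket
import cv2,numpy as np
def proj(n,P):
    c=viewer.calibration(n);q=np.atleast_2d(P)@c["R"].T+c["t"];q=q@c["mtx"].T;return q[:,:2]/q[:,2:]
def ray(n,uv,z):
    c=viewer.calibration(n);C=-c["R"].T@c["t"];d=c["R"].T@np.linalg.inv(c["mtx"])@[uv[0],uv[1],1]
    return C+d*(z-C[2])/d[2]
def crop(n,box,s,name,im=None):
    if im is None: im=viewer.camera(n)[:,:,::-1]
    x,y,w,h=box;cv2.imwrite(name,cv2.resize(im[y:y+h,x:x+w],None,fx=s,fy=s,interpolation=cv2.INTER_CUBIC))
E
python3 - <<'E'
from h import *
crop("top",(225,150,160,90),5,"pics/t1.png",cv2.imread("pics/top0.png"))
crop("scene",(170,180,185,115),4.3,"pics/s1.png",cv2.imread("pics/scene0.png"))
print(ray("top",(186,263),.022),ray("top",(264,272),.022),ray("top",(242,207),.085),ray("top",(310,212),.086))
E
```

```text
[0.44897756 0.31639154 0.022     ] [0.43464247 0.11023411 0.022     ] [0.59053067 0.16979615 0.085     ] [ 0.58503352 -0.00419295  0.086     ]
```

View pics/t1.png

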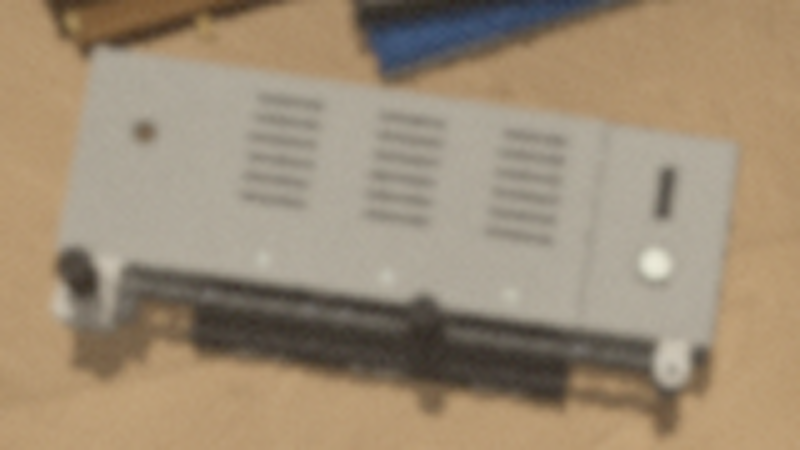

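View pics/s1.png

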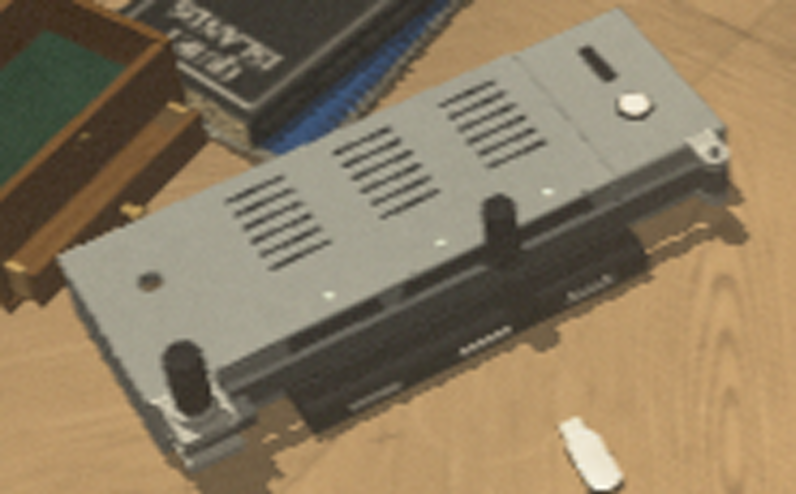

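```bash
cat >> h.py <<'E'
def un(uv,box,s): return ((np.array(uv)+.5)/s-.5)+np.array(box[:2])
T=((225,150),5);S=((170,180),4.3)
def tri(a,b):  # least squares point from two pixels (top, scene)
    from scipy.optimize import least_squares
    r=least_squares(lambda X:np.r_[proj("top",X)[0]-a,proj("scene",X)[0]-b],[.55,.05,.05]);return r.x,r.fun
E
python3 - <<'E'
from h import *
from scipy.optimize import least_squares
def W(p,X):
    X=np.atleast_2d(X);c,s=np.cos(p[2]),np.sin(p[2]);return np.c_[p[0]+c*X[:,0]-s*X[:,1],p[1]+s*X[:,0]+c*X[:,1],X[:,2]]
tp={"BL":(95,48),"BR":(738,143)}; sp={"BL":(58,258),"BR":(620,8),"FR":(727,130)}
D={"BL":(.115,.175,.05),"BR":(.115,-.175,.05),"FR":(0,-.175,.05)}
def res(p,full=False):
    r=[]
    for n,pts,B in(("top",tp,T),("scene",sp,S)):
        for k,v in pts.items(): r.append(proj(n,W(p,D[k]))[0]-un(v,*B))
    return np.concatenate(r)
s=least_squares(res,[.57,.03,-.1]);p=s.x;print("dock",p,s.fun.round(1))
def todock(w):
    c,s=np.cos(p[2]),np.sin(p[2]);d=w[:2]-p[:2];return np.array([c*d[0]+s*d[1],-s*d[0]+c*d[1]])*1000
pts={"park":((145,131),(150,281),.05),"led2":((264,259),(330,295),.05),"led1":((387,276),(441,243),.05),"led0":((511,294),(548,191),.05),
"pintop":((70,258),(184,349),.085+.008),"knobtop":((424,303),(498,203),.086),"hinge":((673,366),(713,152),.05)}
for k,(a,b,z) in pts.items():
    a=un(a,*T);b=un(b,*S);wa,wb=ray("top",a,z),ray("scene",b,z)
    t,f=tri(a,b)
    print(k,"top",todock(wa).round(1),"scene",todock(wb).round(1),"tri",t.round(4),todock(t).round(1))
E
```

```text
dock [ 0.59991511  0.02276726 -0.11037552] [-0.5 -0.4  0.3 -0.1 -0.4  0.4  0.2 -0.1  0.7 -0.1]
park top [ 72.2 138.4] scene [ 74.5 139.1] tri [0.6872 0.1529 0.0516] [ 72.4 138.9]
led2 top [12.5 63.5] scene [14.7 64. ] tri [0.6195 0.085  0.0518] [12.7 64. ]
led1 top [13.4 -2. ] scene [14.5 -1.7] tri [0.6132 0.0196 0.0508] [13.5 -1.7]
led0 top [ 13.9 -67.9] scene [ 15.4 -67.9] tri [ 0.6062 -0.0459  0.0516] [ 13.8 -67.5]
pintop top [-13.8 154.8] scene [-11.1 151. ] tri [0.6007 0.1762 0.0997] [-16.1 152.6]
knobtop top [ -7.4 -26.2] scene [ -6.3 -27.3] tri [ 0.589  -0.0026  0.0883] [ -8.1 -26.4]
hinge top [ -11.4 -157.3] scene [  -9. -158.] tri [ 0.571  -0.1318  0.053 ] [ -11.7 -156.8]
```

```bash
cat >> h.py <<'E'
from scipy.spatial.transform import Rotation as Ro
DP=np.array([.5999,.0228,-.1104])
def dw(x,y,z=0):
    c,s=np.cos(DP[2]),np.sin(DP[2]);x,y=x/1e3,y/1e3;return np.array([DP[0]+c*x-s*y,DP[1]+s*x+c*y,z/1e3])
def wd(w):
    c,s=np.cos(DP[2]),np.sin(DP[2]);d=np.array(w[:2])-DP[:2];return np.array([c*d[0]+s*d[1],-s*d[0]+c*d[1]])*1000
def go(P,heading=None):
    o=bot.get_obs();R=Ro.from_quat(o["tool_rot"]);d=R.inv().apply(np.array(P)-o["eef_pos"])
    x=R.apply([1,0,0]);h=np.arctan2(x[1],x[0]);out=["d",d.round(4),"len",np.linalg.norm(d).round(3),"head",h.round(4)]
    if heading is not None:
        t=Ro.from_euler("z",heading)*Ro.from_matrix([[1,0,0],[0,-1,0],[0,0,-1]]);out+=["rv",(R.inv()*t).as_rotvec().round(4)]
    print(*out,"tcp",o["eef_pos"].round(4),"dock",wd(o["eef_pos"]).round(1),"j",o["joint_pos"].round(2),"t",round(o["clock"],2),"F",o["ft_force"].round(1))
E
python3 - <<'E'
from h import *
go(dw(-8,153,150),-.1104)
print(dw(-8,153,93),dw(-8,-27,70),dw(-8,-157))
crop("top",(165,235,120,90),6,"pics/t2.png",cv2.imread("pics/top0.png"))
crop("scene",(155,285,165,120),4.8,"pics/s2.png",cv2.imread("pics/scene0.png"))
E
```

```text
d [ 0.6337 -0.4937  0.0814] len 0.807 head 0.2898 rv [-1.800e-03  4.000e-04  4.002e-01] tcp [ 0.1427 -0.4786  0.2305] dock [-399.1 -548.7] j [-1.28  0.24  0.    1.34 -0.    1.57] t 0.1 F [0.4 0.2 1. ]
[0.60880561 0.17574996 0.093     ] [ 0.58897395 -0.00315422  0.07      ] [ 0.57465109 -0.13236279  0.        ]
```

View pics/t2.png

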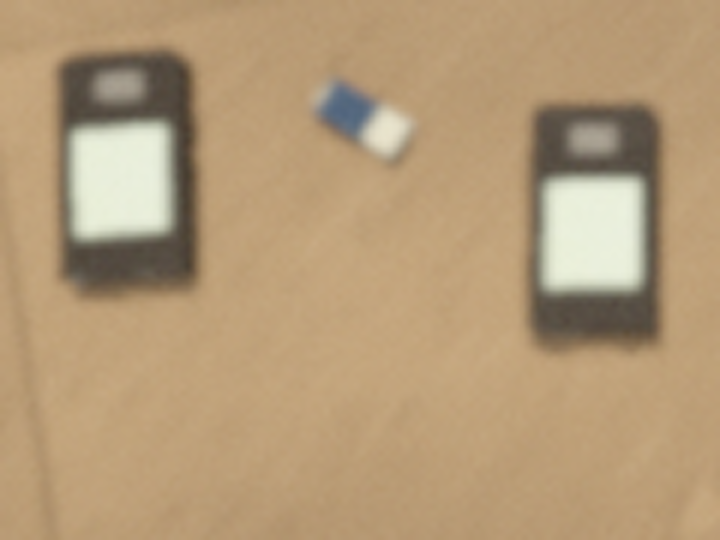

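Both cartridges have their rounded ends facing away from the robot. I'll start toward the pin.

Careful with the scale: shifts go in shares of 500 mm and turns go in shares of 2 pi rad. That gives: 0.48 m / 0.5 = 0.96, -0.37 m / 0.5 = -0.74.

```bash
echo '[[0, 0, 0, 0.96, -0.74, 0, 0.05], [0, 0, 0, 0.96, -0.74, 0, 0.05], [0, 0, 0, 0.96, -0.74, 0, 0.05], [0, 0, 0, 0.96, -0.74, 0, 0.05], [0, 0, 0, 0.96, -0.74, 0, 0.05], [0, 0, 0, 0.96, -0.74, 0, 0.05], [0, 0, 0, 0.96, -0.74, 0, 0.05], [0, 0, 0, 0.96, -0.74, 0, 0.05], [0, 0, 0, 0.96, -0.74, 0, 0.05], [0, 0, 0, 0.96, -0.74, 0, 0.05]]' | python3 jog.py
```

```text
refused: ROWS must be one flat list, 7 numbers to a row, no inner brackets. Nothing was moved.
```

Refused on format, not on reach. It needs one flat list, 7 numbers to a row, no inner brackets.

```bash
echo '[0, 0, 0, 0.96, -0.74, 0, 0.05, 0, 0, 0, 0.96, -0.74, 0, 0.05, 0, 0, 0, 0.96, -0.74, 0, 0.05, 0, 0, 0, 0.96, -0.74, 0, 0.05, 0, 0, 0, 0.96, -0.74, 0, 0.05, 0, 0, 0, 0.96, -0.74, 0, 0.05, 0, 0, 0, 0.96, -0.74, 0, 0.05, 0, 0, 0, 0.96, -0.74, 0, 0.05, 0, 0, 0, 0.96, -0.74, 0, 0.05, 0, 0, 0, 0.96, -0.74, 0, 0.05]' | python3 jog.py; python3 -c "
from h import *
go(dw(-8,153,150),-.1104)"
```

```text
clock: 1.35
eef_pos: [0.498, 0.0151, 0.2308]
tool_rot: [0.989, 0.145, -0.0, -0.0]
ft_force: [-0.2, -0.8, -0.2]
grip_width: 0.0499
grasp_force: 0.0
d [ 0.1524 -0.122   0.0807] len 0.211 head 0.2919 rv [-1.000e-04  6.000e-04  4.023e-01] tcp [0.498  0.0151 0.2308] dock [-100.4  -18.9] j [0.03 0.24 0.   1.33 0.   2.88] t 1.35 F [-0.2 -0.8 -0.2]
```

To row units: 0.152 m / 0.5 = 0.304, -0.122 m / 0.5 = -0.244, -1.8 rad / 6.2832 = -0.2865.

```bash
echo '[0, 0, -0.0286, 0.304, -0.244, 0, 0.05, 0, 0, -0.0573, 0.304, -0.244, 0, 0.05, 0, 0, -0.0859, 0.304, -0.244, 0, 0.05, 0, 0, -0.1146, 0.304, -0.244, 0.06, 0.05, 0, 0, -0.1432, 0.304, -0.244, 0.08, 0.05, 0, 0, -0.1719, 0.304, -0.244, 0.12, 0.05, 0, 0, -0.2005, 0.304, -0.244, 0.14, 0.05, 0, 0, -0.2292, 0.304, -0.244, 0.14, 0.05, 0, 0, -0.2578, 0.304, -0.244, 0.14, 0.05, 0, 0, -0.2865, 0.304, -0.244, 0.14, 0.05]' | python3 jog.py; python3 -c "
from h import *
go(dw(-8,153,150),3.0312)"
```

```text
clock: 2.6
eef_pos: [0.6075, 0.1728, 0.1604]
tool_rot: [0.499, 0.866, -0.001, -0.001]
ft_force: [0.3, 0.7, 0.8]
grip_width: 0.0501
grasp_force: 0.0
d [0.0019 0.0027 0.0104] len 0.011 head 2.0958 rv [-0.0014 -0.0012 -0.9354] tcp [0.6075 0.1728 0.1604] dock [ -9.  149.9] j [ 0.28  0.54  0.26  1.3  -0.    1.32] t 2.6 F [0.3 0.7 0.8]
```

To row units: 0.01 m / 0.5 = 0.02, 0.0027 m / 0.5 = 0.0054, -0.935 rad / 6.2832 = -0.1488.

```bash
echo '[0, 0, -0.0286, 0.004, 0.0054, 0.02, 0.05, 0, 0, -0.0573, 0.004, 0.0054, 0.02, 0.05, 0, 0, -0.0859, 0.004, 0.0054, 0.02, 0.05, 0, 0, -0.1146, 0.004, 0.0054, 0.02, 0.05, 0, 0, -0.1432, 0.004, 0.0054, 0.02, 0.05, 0, 0, -0.1488, 0.004, 0.0054, 0.02, 0.05, 0, 0, -0.1488, 0.004, 0.0054, 0.02, 0.05]' | python3 jog.py; python3 -c "
from h import *
go(dw(-8,153,57),3.0312)"
```

```text
clock: 3.48
eef_pos: [0.6091, 0.176, 0.1509]
tool_rot: [0.059, 0.998, -0.0, -0.0]
ft_force: [0.3, 0.5, -0.3]
grip_width: 0.0502
grasp_force: 0.0
d [ 0.0002 -0.0002  0.0939] len 0.094 head 3.0228 rv [-0.0003 -0.0007 -0.0084] tcp [0.6091 0.176  0.1509] dock [ -7.7 153.2] j [0.28 0.55 0.25 1.28 0.   0.4 ] t 3.48 F [ 0.3  0.5 -0.3]
```

To row units: 0.094 m / 0.5 = 0.188, 0.08 m / 0.5 = 0.16, -0.008 rad / 6.2832 = -0.0013.

```bash
echo '[0, 0, -0.0013, 0, 0, 0.09, 0.05, 0, 0, -0.0013, 0, 0, 0.16, 0.05, 0, 0, -0.0013, 0, 0, 0.188, 0.05, 0, 0, -0.0013, 0, 0, 0.188, 0.05, 0, 0, -0.0013, 0, 0, 0.188, 0.018, 0, 0, -0.0013, 0, 0, 0.188, 0.015, 0, 0, -0.0013, 0, 0, 0.188, 0.015, 0, 0, -0.0013, 0, 0, 0.188, 0.015]' | python3 jog.py; python3 -c "
from h import *
go(dw(-8,153,57),3.0312)"
```

```text
clock: 4.47
eef_pos: [0.6108, 0.1765, 0.0595]
tool_rot: [0.054, 0.999, 0.001, 0.002]
ft_force: [0.3, -0.7, 5.9]
grip_width: 0.0183
grasp_force: 58.5
d [ 0.0019 -0.0009  0.0025] len 0.003 head 3.0327 rv [0.0016 0.0038 0.0015] tcp [0.6108 0.1765 0.0595] dock [ -6.1 153.9] j [0.28 0.62 0.12 1.07 0.   0.39] t 4.47 F [ 0.3 -0.7  5.9]
```

To row units: -0.06 m / 0.5 = -0.12, -0.045 m / 0.5 = -0.09.

```bash
echo '[0, 0, 0, 0, 0, -0.04, 0.015, 0, 0, 0, 0, 0, -0.09, 0.015, 0, 0, 0, 0, 0, -0.12, 0.015, 0, 0, 0, 0, 0, -0.12, 0.015]' | python3 jog.py; python3 -c "
from h import *
go(dw(72.8,138.7,113),3.0312)
crop('top',(225,150,160,90),5,'pics/t3.png')
crop('scene',(170,150,185,135),4.3,'pics/s3.png')
"
```

```text
clock: 4.97
eef_pos: [0.6101, 0.1762, 0.1186]
tool_rot: [0.054, 0.999, 0.0, 0.001]
ft_force: [-1.0, -1.0, -1.1]
grip_width: 0.0183
grasp_force: 59.4
d [-0.0796 -0.015   0.0058] len 0.081 head 3.0327 rv [0.001  0.0024 0.0015] tcp [0.6101 0.1762 0.1186] dock [ -6.8 153.6] j [ 0.28  0.57  0.2   1.2  -0.    0.39] t 4.97 F [-1.  -1.  -1.1]
```

View pics/s3.png

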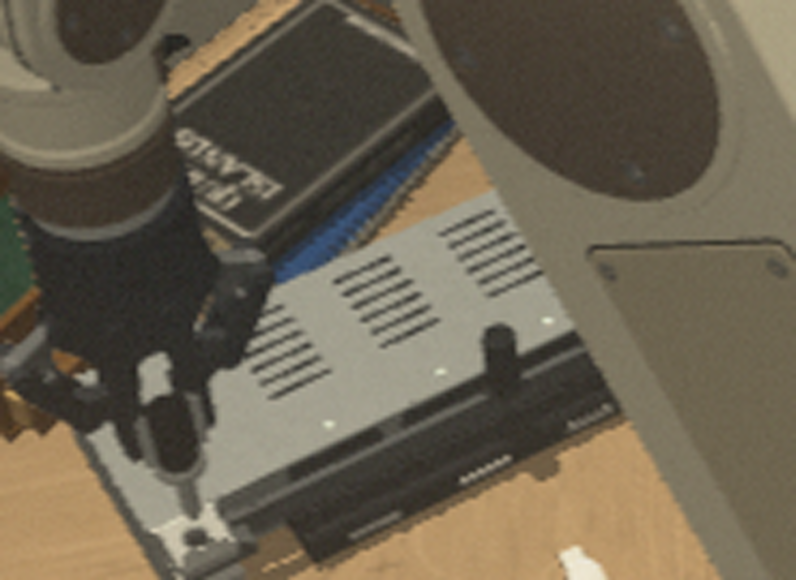

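```bash
python3 -c "
from h import *
for z in (153,115,110,68): print(z,(proj('scene',dw(-7,153.6,z))[0]-[170,150]+.5)*4.3-.5,(proj('top',dw(-7,153.6,z))[0]-[225,150]+.5)*5-.5)
crop('scene',(190,225,50,60),10,'pics/s4.png')
"
```

```text
153 [153.6017492  396.07417846] [ 53.51980407 210.55496231]
115 [167.68566428 446.60847963] [ 67.2221403  233.11764929]
110 [169.48570062 453.06716515] [ 68.96213822 235.98278323]
68 [184.14525156 505.66689743] [ 83.03879829 259.16184332]
```

View pics/s4.png

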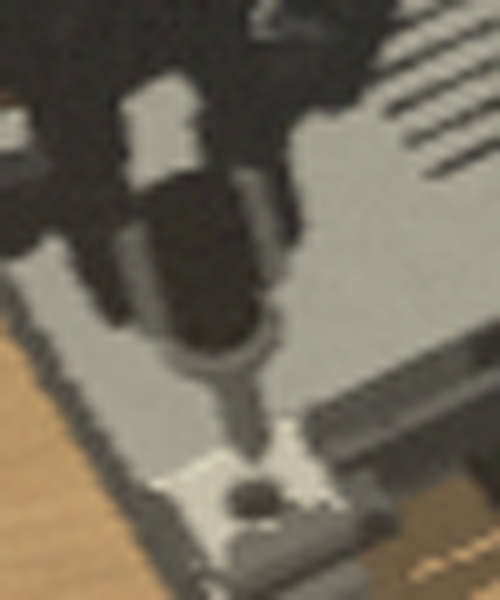

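The pin is held upright. Its tip is at about (215.8,270.5) and the clevis hole at (215.3,274.7) in the scene image. I'll turn both into positions.

```bash
python3 -c "
from h import *
f=lambda u,v:((u+.5)/10-.5+190,(v+.5)/10-.5+225)
print('hole',wd(ray('scene',f(253,497),.05)))
for z in (.055,.06,.064,.068): print(z,'tip',wd(ray('scene',f(256,457),z)),'collarbottom/top edge mid',wd(ray('scene',f(222,335),z+.046)))
print('s1 park', wd(ray('scene',((150.5)/4.3-.5+170,281.5/4.3-.5+180),.05)))
"
```

```text
hole [-13.07417813 154.0292565 ]
0.055 tip [ -7.46758833 149.82547901] collarbottom/top edge mid [-10.19580369 150.55729872]
0.06 tip [-11.34549587 150.71545177] collarbottom/top edge mid [-14.25737875 151.48883364]
0.064 tip [-14.44782191 151.42742998] collarbottom/top edge mid [-17.5066388  152.23406157]
0.068 tip [-17.55014795 152.13940819] collarbottom/top edge mid [-20.75589884 152.97928951]
s1 park [ 74.47848406 139.1203176 ]
```

To row units: -0.086 m / 0.5 = -0.172, -0.043 m / 0.5 = -0.086.

```bash
echo '[0, 0, 0, -0.086, -0.014, -0.01, 0.015, 0, 0, 0, -0.172, -0.0298, -0.01, 0.015, 0, 0, 0, -0.172, -0.0298, -0.01, 0.015, 0, 0, 0, -0.172, -0.0298, -0.01, 0.015]' | python3 jog.py; python3 -c "
from h import *
go(dw(79.5,138.8,113),3.0312)
crop('scene',(180,190,60,60),10,'pics/s5.png')
"
```

```text
clock: 5.62
eef_pos: [0.6919, 0.1517, 0.1205]
tool_rot: [0.054, 0.999, -0.0, -0.002]
ft_force: [-0.7, 0.2, -1.3]
grip_width: 0.0185
grasp_force: 59.4
d [-0.0023  0.0006  0.0075] len 0.008 head 3.0325 rv [-0.0008 -0.0035  0.0013] tcp [0.6919 0.1517 0.1205] dock [ 77.3 138.2] j [0.22 0.73 0.49 1.34 0.   0.32] t 5.62 F [-0.7  0.2 -1.3]
```

View pics/s5.png

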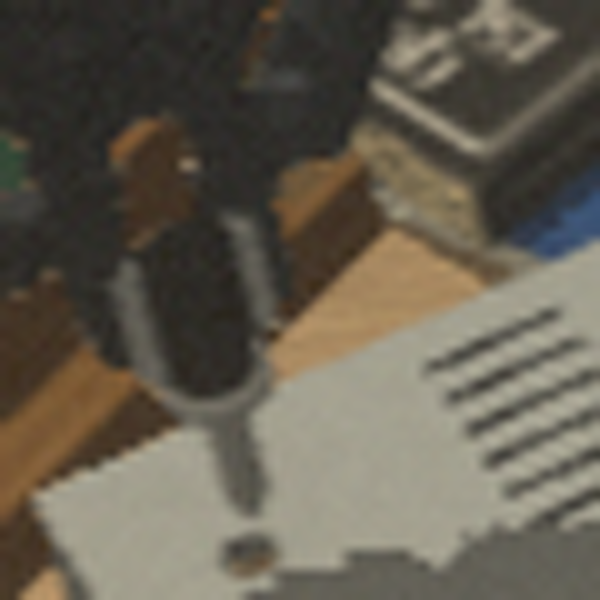

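To row units: 0.025 m / 0.5 = 0.05, -0.002 m / 0.5 = -0.004.

```bash
echo '[0, 0, 0, -0.004, 0.001, 0, 0.015, 0, 0, 0, -0.004, 0.001, 0.024, 0.015, 0, 0, 0, -0.004, 0.001, 0.05, 0.015, 0, 0, 0, -0.004, 0.001, 0.05, 0.015]' | python3 jog.py; python3 -c "
from h import *
go(dw(79.5,138.8,113),3.0312)
"
```

```text
clock: 6.18
eef_pos: [0.6946, 0.1523, 0.0955]
tool_rot: [0.054, 0.999, -0.0, -0.001]
ft_force: [0.7, 0.0, -1.0]
grip_width: 0.0183
grasp_force: 59.5
d [ 0.0004 -0.0003 -0.0175] len 0.018 head 3.0331 rv [-0.0004 -0.0016  0.0019] tcp [0.6946 0.1523 0.0955] dock [ 79.9 139.1] j [0.22 0.74 0.46 1.29 0.   0.32] t 6.17 F [ 0.7  0.  -1. ]
```

To row units: 0.032 m / 0.5 = 0.064, 0.02 m / 0.5 = 0.04.

```bash
echo '[0, 0, 0, 0, 0, 0.02, 0.015, 0, 0, 0, 0, 0, 0.04, 0.015, 0, 0, 0, 0, 0, 0.056, 0.015, 0, 0, 0, 0, 0, 0.064, 0.015, 0, 0, 0, 0, 0, 0.064, 0.015]' | python3 jog.py; python3 -c "
from h import *
go(dw(79.5,138.8,113),3.0312)
"
```

```text
clock: 6.8
eef_pos: [0.6954, 0.1524, 0.0647]
tool_rot: [0.054, 0.999, 0.0, 0.0]
ft_force: [4.0, 1.9, -4.1]
grip_width: 0.0186
grasp_force: 59.4
d [ 0.0011 -0.0005 -0.0483] len 0.048 head 3.0329 rv [0.0003 0.0001 0.0017] tcp [0.6954 0.1524 0.0647] dock [ 80.6 139.3] j [0.22 0.76 0.41 1.22 0.   0.32] t 6.8 F [ 4.   1.9 -4.1]
```

To row units: 0.006 m / 0.5 = 0.012, 0.003 m / 0.5 = 0.006.

```bash
echo '[0, 0, 0, -0.001, 0.0006, 0.006, 0.015, 0, 0, 0, -0.001, 0.0006, 0.012, 0.015, 0, 0, 0, -0.001, 0.0006, 0.012, 0.015]' | python3 jog.py; python3 -c "
from h import *
go(dw(79.5,138.8,113),3.0312)
"
```

```text
clock: 7.18
eef_pos: [0.6956, 0.1523, 0.0595]
tool_rot: [0.054, 0.999, -0.0, -0.0]
ft_force: [0.8, 0.7, 1.4]
grip_width: 0.0183
grasp_force: 59.8
d [ 0.0014 -0.0005 -0.0535] len 0.053 head 3.0327 rv [-0.0001 -0.      0.0015] tcp [0.6956 0.1523 0.0595] dock [ 80.9 139.3] j [ 0.22  0.77  0.41  1.21 -0.    0.32] t 7.17 F [0.8 0.7 1.4]
```

To row units: -0.09 m / 0.5 = -0.18, 0.08 m / 0.5 = 0.16.

```bash
echo '[0, 0, 0, 0, 0, 0.004, 0.015, 0, 0, 0, 0, 0, 0.004, 0.015, 0, 0, 0, 0, 0, 0, 0.05, 0, 0, 0, 0, 0, 0, 0.05, 0, 0, 0, 0, 0, 0, 0.05, 0, 0, 0, 0, 0, -0.1, 0.05, 0, 0, 0, 0, 0, -0.18, 0.05, 0, 0, 0, 0.06, 0, -0.18, 0.05, 0, 0, 0, 0.16, 0, -0.18, 0.05, 0, 0, 0, 0.16, 0, -0.18, 0.05]' | python3 jog.py; python3 -c "
from h import *
go(dw(-11,-27,150),3.0312)
crop('top',(225,150,160,90),5,'pics/t6.png')
crop('scene',(160,170,160,115),5,'pics/s6.png')
"
```

```text
clock: 8.43
eef_pos: [0.61, 0.1606, 0.1472]
tool_rot: [0.054, 0.999, -0.001, -0.004]
ft_force: [0.7, -0.5, -0.2]
grip_width: 0.05
grasp_force: 0.0
d [ 0.0064 -0.165  -0.0022] len 0.165 head 3.0344 rv [-0.0031 -0.0088  0.0032] tcp [0.61   0.1606 0.1472] dock [ -5.2 138. ] j [0.26 0.55 0.25 1.28 0.   0.36] t 8.43 F [ 0.7 -0.5 -0.2]
```

View pics/s6.png

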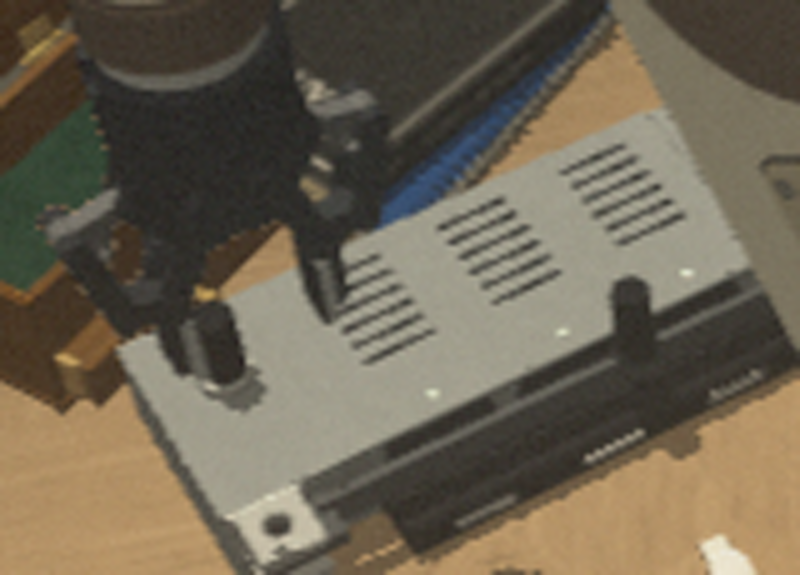

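To row units: -0.165 m / 0.5 = -0.33, -0.12 m / 0.5 = -0.24.

```bash
python3 -c "
from h import *
f=lambda u,v:((u+.5)/5-.5+160,(v+.5)/5-.5+170)
print(wd(ray('scene',f(630,289),.086)),wd(ray('scene',f(634,360),.047)),wd(ray('scene',f(277,524),.05)))"
echo '[0, 0, 0, 0.008, -0.12, 0, 0.05, 0, 0, 0, 0.008, -0.24, 0, 0.05, 0, 0, 0, 0.008, -0.33, 0, 0.05, 0, 0, 0, 0.008, -0.33, 0.06, 0.05, 0, 0, 0, 0.008, -0.33, 0.14, 0.05, 0, 0, 0, 0.008, -0.33, 0.182, 0.05, 0, 0, 0, 0.008, -0.33, 0.182, 0.05, 0, 0, 0, 0.008, -0.33, 0.182, 0.012, 0, 0, 0, 0.008, -0.33, 0.182, 0.012, 0, 0, 0, 0.008, -0.33, 0.182, 0.012]' | python3 jog.py; python3 -c "
from h import *
go(dw(-11,-27,56),3.0312)"
```

```text
[ -7.98244311 -26.85336682] [-14.9447673  -21.96158569] [-13.61646603 153.92593261]
clock: 9.78
eef_pos: [0.5961, -0.002, 0.0601]
tool_rot: [0.054, 0.999, 0.001, 0.002]
ft_force: [1.3, 2.1, 3.2]
grip_width: 0.0162
grasp_force: 58.7
d [ 0.01   -0.0019  0.0041] len 0.011 head 3.0333 rv [0.0012 0.0041 0.0021] tcp [ 0.5961 -0.002   0.0601] dock [ -1.1 -25.1] j [-0.    0.55 -0.    1.02  0.    0.1 ] t 9.78 F [1.3 2.1 3.2]
```

To row units: 0.009 m / 0.5 = 0.018, 0.002 m / 0.5 = 0.004.

```bash
echo '[0, 0, 0, 0, 0, 0, 0.04, 0, 0, 0, 0, 0, 0, 0.04, 0, 0, 0, 0.018, -0.002, 0.004, 0.04, 0, 0, 0, 0.018, -0.002, 0.004, 0.04, 0, 0, 0, 0.018, -0.002, 0.004, 0.012, 0, 0, 0, 0.018, -0.002, 0.004, 0.012, 0, 0, 0, 0.018, -0.002, 0.004, 0.012]' | python3 jog.py; python3 -c "
from h import *
go(dw(-11,-27,56),3.0312)
import numpy as np
H=np.array([-10.5,-157.])
p=wd(bot.get_obs()['eef_pos'])
r=p-H;print(r,np.linalg.norm(r))
# knob path: tool axes: x=-dockx, y=+docky ; offsets from shut
for a in np.arange(0,3.0,.2):
    k=130*np.array([-np.sin(a),np.cos(a)])-[0,130]; print(round(a,1),round(-k[0]/1e3,4),round(k[1]/1e3,4))"
```

```text
clock: 10.65
eef_pos: [0.5857, -0.0009, 0.0566]
tool_rot: [0.054, 0.999, 0.002, 0.0]
ft_force: [0.4, 5.5, 1.4]
grip_width: 0.0159
grasp_force: 58.6
d [-0.0005 -0.0019  0.0006] len 0.002 head 3.034 rv [0.0031 0.0006 0.0028] tcp [ 0.5857 -0.0009  0.0566] dock [-11.5 -25.1] j [-0.    0.53 -0.03  1.    0.    0.1 ] t 10.65 F [0.4 5.5 1.4]
[ -0.98709804 131.86114752] 131.86484211796545
0.0 0.0 0.0
0.2 0.0258 -0.0026
0.4 0.0506 -0.0103
0.6 0.0734 -0.0227
0.8 0.0933 -0.0394
1.0 0.1094 -0.0598
1.2 0.1212 -0.0829
1.4 0.1281 -0.1079
1.6 0.1299 -0.1338
1.8 0.1266 -0.1595
2.0 0.1182 -0.1841
2.2 0.1051 -0.2065
2.4 0.0878 -0.2259
2.6 0.067 -0.2414
2.8 0.0435 -0.2525
```

To row units: -0.1338 m / 0.5 = -0.2676, 0.1299 m / 0.5 = 0.2598.

```bash
echo '[0, 0, 0, 0.026, -0.002, 0, 0.012, 0, 0, 0, 0.0516, -0.0052, 0, 0.012, 0, 0, 0, 0.1012, -0.0206, 0, 0.012, 0, 0, 0, 0.1468, -0.0454, 0, 0.012, 0, 0, 0, 0.1866, -0.0788, 0, 0.012, 0, 0, 0, 0.2188, -0.1196, 0, 0.012, 0, 0, 0, 0.2424, -0.1658, 0, 0.012, 0, 0, 0, 0.2562, -0.2158, 0, 0.012, 0, 0, 0, 0.2598, -0.2676, 0, 0.012, 0, 0, 0, 0.2598, -0.2676, 0, 0.012]' | python3 jog.py; python3 -c "
from h import *
go(dw(-10.5-129.9,-25.1-133.8,56),3.0312)
p=wd(bot.get_obs()['eef_pos'])-np.array([-10.5,-156]); print(np.linalg.norm(p),np.arctan2(-p[0],p[1]))"
```

```text
clock: 11.9
eef_pos: [0.4246, -0.1206, 0.0548]
tool_rot: [0.056, 0.998, 0.0, -0.016]
ft_force: [-36.7, 3.2, 33.0]
grip_width: 0.0124
grasp_force: 25.5
d [-0.018   0.003  -0.0018] len 0.018 head 3.0294 rv [-0.0015 -0.0311 -0.0017] tcp [ 0.4246 -0.1206  0.0548] dock [-158.4 -161.9] j [-0.27  0.31 -0.4   0.89 -0.01 -0.16] t 11.9 F [-36.7   3.2  33. ]
148.06366627756344 1.6105295363677288
```

```bash
echo '[0, 0, 0, 0, 0, 0, 0.05, 0, 0, 0, 0, 0, 0, 0.05, 0, 0, 0, 0, 0, 0, 0.05, 0, 0, 0, 0, 0, 0, 0.05]' | python3 jog.py; python3 -c "
from h import *
go(dw(-10.5-129.9,-25.1-133.8,56),3.0312)
p=wd(bot.get_obs()['eef_pos'])-np.array([-10.5,-156]); print(np.linalg.norm(p),np.arctan2(-p[0],p[1]))
im=viewer.camera('top')[:,:,::-1]; cv2.imwrite('pics/t7f.png',im); crop('top',(225,150,200,150),4,'pics/t7.png',im)
"
```

```text
clock: 12.4
eef_pos: [0.4422, -0.1215, 0.0564]
tool_rot: [0.054, 0.999, -0.0, 0.0]
ft_force: [0.2, 0.3, -0.2]
grip_width: 0.0498
grasp_force: 0.0
d [-0.0004  0.0019  0.0004] len 0.002 head 3.0332 rv [-0.0003  0.0007  0.002 ] tcp [ 0.4422 -0.1215  0.0564] dock [-140.8 -160.8] j [-0.27  0.32 -0.39  0.86 -0.   -0.16] t 12.4 F [ 0.2  0.3 -0.2]
130.38703511881891 1.607538903424371
```

View pics/t7.png

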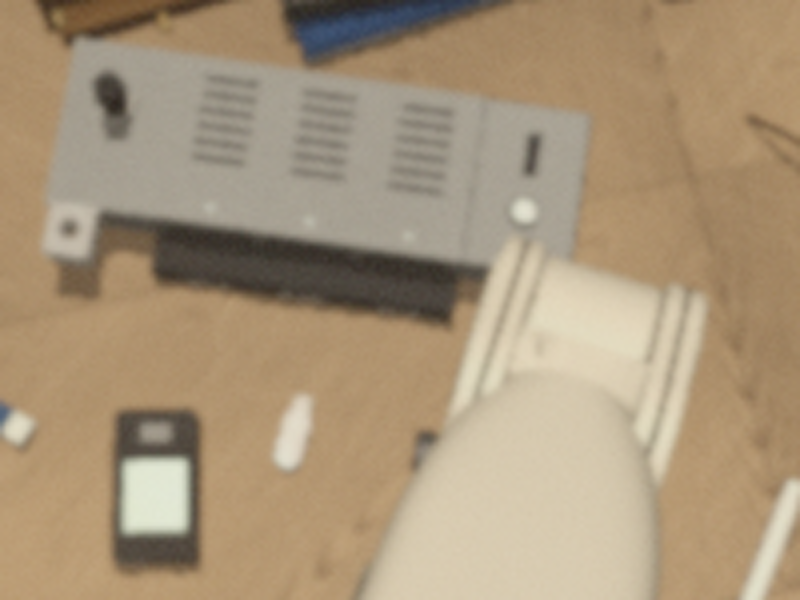

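```bash
echo '[0, 0, 0, 0, 0, 0, 0.012, 0, 0, 0, 0, 0, 0, 0.012, 0, 0, 0, 0, 0, 0, 0.012, 0, 0, 0, 0, 0, 0, 0.012]' | python3 jog.py; python3 -c "
from h import *
go(dw(-10.5-129.9,-25.1-133.8,56),3.0312)
c=cv2.imread('pics/t7f.png')
print(wd(ray('top',(225+425/4,150+450/4),.06)))
crop('scene',(240,210,160,115),5,'pics/s7.png')
"
```

```text
clock: 12.95
eef_pos: [0.4416, -0.1215, 0.0564]
tool_rot: [0.054, 0.999, -0.0, 0.0]
ft_force: [-1.9, -0.3, 2.9]
grip_width: 0.0165
grasp_force: 58.4
d [-0.001   0.0019  0.0004] len 0.002 head 3.0328 rv [-0.0001  0.0001  0.0016] tcp [ 0.4416 -0.1215  0.0564] dock [-141.4 -160.8] j [-0.27  0.32 -0.39  0.87 -0.   -0.16] t 12.95 F [-1.9 -0.3  2.9]
[-127.62056536 -101.39744907]
```

Regripped on the knob (16.5 mm, the same reading as before). This time I'll turn the tool along with the bar.

Careful with the scale: shifts go in shares of 500 mm and turns go in shares of 2 pi rad. That gives: -0.1003 m / 0.5 = -0.2006, -0.0921 m / 0.5 = -0.1842, -0.9 rad / 6.2832 = -0.1432.

```bash
echo '[0, 0, -0.0159, -0.002, -0.0258, 0, 0.012, 0, 0, -0.0318, -0.0066, -0.0514, 0, 0.012, 0, 0, -0.0477, -0.0138, -0.0764, 0, 0.012, 0, 0, -0.0637, -0.0234, -0.1006, 0, 0.012, 0, 0, -0.0796, -0.0354, -0.1236, 0, 0.012, 0, 0, -0.0955, -0.0496, -0.1454, 0, 0.012, 0, 0, -0.1114, -0.066, -0.1656, 0, 0.012, 0, 0, -0.1273, -0.0842, -0.1842, 0, 0.012, 0, 0, -0.1432, -0.1042, -0.2006, 0, 0.012, 0, 0, -0.1432, -0.1042, -0.2006, 0, 0.012]' | python3 jog.py; python3 -c "
from h import *
go(dw(-10.5-129.9,-25.1-133.8,56),3.0312)
p=wd(bot.get_obs()['eef_pos'])-np.array([-10.5,-156]); print(np.linalg.norm(p),np.arctan2(-p[0],p[1]))"
```

```text
clock: 14.25
eef_pos: [0.4843, -0.2264, 0.0565]
tool_rot: [-0.385, 0.923, 0.0, 0.002]
ft_force: [3.7, 3.1, 1.8]
grip_width: 0.0161
grasp_force: 59.7
d [-0.0468  0.1045  0.0005] len 0.115 head -2.3504 rv [6.000e-04 3.500e-03 9.016e-01] tcp [ 0.4843 -0.2264  0.0565] dock [ -87.4 -260.4] j [-0.44  0.45 -0.18  0.94  0.   -1.23] t 14.25 F [3.7 3.1 1.8]
129.69041030977385 2.5066793122027957
```

To row units: -0.0372 m / 0.5 = -0.0744, -0.0258 m / 0.5 = -0.0516, -0.29 rad / 6.2832 = -0.0462.

```bash
echo '[0, 0, -0.0159, -0.0012, -0.026, 0, 0.012, 0, 0, -0.0318, -0.0052, -0.0516, 0, 0.012, 0, 0, -0.0462, -0.0108, -0.0744, 0, 0.012, 0, 0, -0.0462, -0.0108, -0.0744, 0, 0.012, 0, 0, -0.0462, -0.0108, -0.0744, 0, 0.05, 0, 0, -0.0462, -0.0108, -0.0744, 0, 0.05, 0, 0, -0.0462, -0.0108, -0.0744, 0, 0.05]' | python3 jog.py; python3 -c "
from h import *
go(dw(-10.5-129.9,-25.1-133.8,56),3.0312)
p=wd(bot.get_obs()['eef_pos'])-np.array([-10.5,-156]); print(np.linalg.norm(p),np.arctan2(-p[0],p[1]))"
```

```text
clock: 15.12
eef_pos: [0.5125, -0.2495, 0.0562]
tool_rot: [-0.514, 0.858, -0.0, -0.0]
ft_force: [-0.1, 0.3, 0.8]
grip_width: 0.0499
grasp_force: 0.0
d [-8.170e-02  1.226e-01  1.000e-04] len 0.147 head -2.0613 rv [-3.0000e-04 -5.0000e-04  1.1907e+00] tcp [ 0.5125 -0.2495  0.0562] dock [ -56.9 -280.2] j [-0.45  0.51 -0.08  0.98 -0.   -1.53] t 15.12 F [-0.1  0.3  0.8]
132.59504487516116 2.784394608989147
```

To row units: -0.1 m / 0.5 = -0.2, -0.09 m / 0.5 = -0.18, 0.15 rad / 6.2832 = 0.0239.

```bash
echo '[0, 0, 0, 0, 0, -0.08, 0.07, 0, 0, 0, 0, 0, -0.18, 0.07, 0, 0, 0.0239, 0, 0, -0.2, 0.07]' | python3 jog.py; cat >> h.py <<'E'
def carts(im=None):
    if im is None: im=viewer.camera("top")
    m=((im.min(2)>150)).astype(np.uint8)
    cs,_=cv2.findContours(m,cv2.RETR_EXTERNAL,cv2.CHAIN_APPROX_NONE)
    for c in cs:
        if 150<cv2.contourArea(c)<700:
            w=np.array([ray("top",p[0],.022)[:2] for p in c],np.float32)*1000
            (cx,cy),(a,b),an=cv2.minAreaRect(w)
            if min(a,b)<30 or max(a,b)>75: continue
            if a<b: an+=90
            an=(an+90)%180-90
            print("label px",c.mean((0)).round(1),"world",round(cx,1),round(cy,1),"size",round(a,1),round(b,1),"ang",round(an,1),"deg")
E
python3 -c "
from h import *
im=viewer.camera('top');cv2.imwrite('pics/t8f.png',im[:,:,::-1]);carts(im)
# dark outline of carts, along the label centreline
for y in (ray('top',(264,243+0),.022),ray('top',(264,291),.022),ray('top',(186,243.5),.022),ray('top',(186,281.5),.022)): print(y)
go(dw(0,0,150),3.0312)
"
```

```text
clock: 15.5
eef_pos: [0.5149, -0.2507, 0.1605]
tool_rot: [-0.447, 0.895, -0.003, 0.002]
ft_force: [0.4, 0.2, -0.4]
grip_width: 0.0698
grasp_force: 0.0
label px [[263.4 273.4]] world 430.8 111.3 size 45.4 39.3 ang 3.9 deg
label px [[184.7 264.7]] world 444.6 319.9 size 45.8 39.4 ang 5.7 deg
[0.51169625 0.11567095 0.022     ]
[0.38515907 0.10674261 0.022     ]
[0.50091082 0.32174041 0.022     ]
[0.40048353 0.31139689 0.022     ]
d [-0.2693  0.0971  0.0099] len 0.286 head -2.2191 rv [-0.0058  0.0045  1.0329] tcp [ 0.5146 -0.2505  0.1603] dock [ -54.6 -281. ] j [-0.45  0.42  0.07  1.21 -0.   -1.38] t 15.55 F [ 0.5  0.3 -0.1]
```

```bash
python3 -c "
from h import *
go([.4165,.1105,.10],-3.073)"
```

```text
d [-0.2285  0.2966  0.0585] len 0.379 head -2.2191 rv [-0.0061  0.0039  0.8539] tcp [ 0.5146 -0.2505  0.1603] dock [ -54.6 -281. ] j [-0.45  0.42  0.07  1.21 -0.   -1.38] t 15.55 F [ 0.5  0.3 -0.1]
```

To row units: 0.2966 m / 0.5 = 0.5932, 0.26 m / 0.5 = 0.52, 0.854 rad / 6.2832 = 0.1359.

```bash
echo '[0, 0, 0.0239, -0.06, 0.08, 0, 0.075, 0, 0, 0.0477, -0.12, 0.16, 0, 0.075, 0, 0, 0.0716, -0.2, 0.26, 0.02, 0.075, 0, 0, 0.0955, -0.26, 0.34, 0.04, 0.075, 0, 0, 0.1194, -0.33, 0.43, 0.06, 0.075, 0, 0, 0.1359, -0.4, 0.52, 0.09, 0.075, 0, 0, 0.1359, -0.457, 0.5932, 0.116, 0.075, 0, 0, 0.1359, -0.457, 0.5932, 0.116, 0.075, 0, 0, 0.1359, -0.457, 0.5932, 0.116, 0.075]' | python3 jog.py; python3 -c "
from h import *
go([.4165,.1105,.002],-3.073);carts()"
```

```text
clock: 16.68
eef_pos: [0.4111, 0.1109, 0.0981]
tool_rot: [-0.039, 0.999, -0.0, -0.0]
ft_force: [0.6, 0.0, 0.2]
grip_width: 0.0744
grasp_force: 0.0
d [-0.0054 -0.0007  0.0961] len 0.096 head -3.0632 rv [-0.0007 -0.0004  0.0098] tcp [0.4111 0.1109 0.0981] dock [-197.3   66.7] j [ 0.26  0.21 -0.41  0.95 -0.    0.19] t 16.68 F [0.6 0.  0.2]
```

To row units: 0.096 m / 0.5 = 0.192, 0.075 m / 0.5 = 0.15, 0.009 rad / 6.2832 = 0.0014.

```bash
echo '[0, 0, 0.0014, -0.01, 0, 0.08, 0.075, 0, 0, 0.0014, -0.01, 0, 0.15, 0.075, 0, 0, 0.0014, -0.01, 0, 0.192, 0.075, 0, 0, 0.0014, -0.01, 0, 0.192, 0.075]' | python3 jog.py; python3 -c "
from h import *
go([.4165,.1105,.002],-3.073);im=viewer.camera('scene')[:,:,::-1];crop('scene',(220,240,120,100),6,'pics/s9.png',im); im=viewer.camera('top');carts(im);cv2.imwrite('pics/t9.png',im[:,:,::-1])"
```

```text
clock: 17.23
eef_pos: [0.4153, 0.1099, 0.0012]
tool_rot: [-0.033, 0.999, -0.0, -0.002]
ft_force: [-0.1, -0.1, -0.0]
grip_width: 0.0751
grasp_force: 0.0
d [-0.0012  0.0005 -0.0008] len 0.002 head -3.0759 rv [-0.0009 -0.0033 -0.0029] tcp [0.4153 0.1099 0.0012] dock [-193.1   66.3] j [ 0.26  0.36 -0.52  0.7  -0.    0.19] t 17.23 F [-0.1 -0.1 -0. ]
label px [[184.6 264.4]] world 444.2 319.9 size 48.0 39.4 ang 5.7 deg
```

View pics/s9.png

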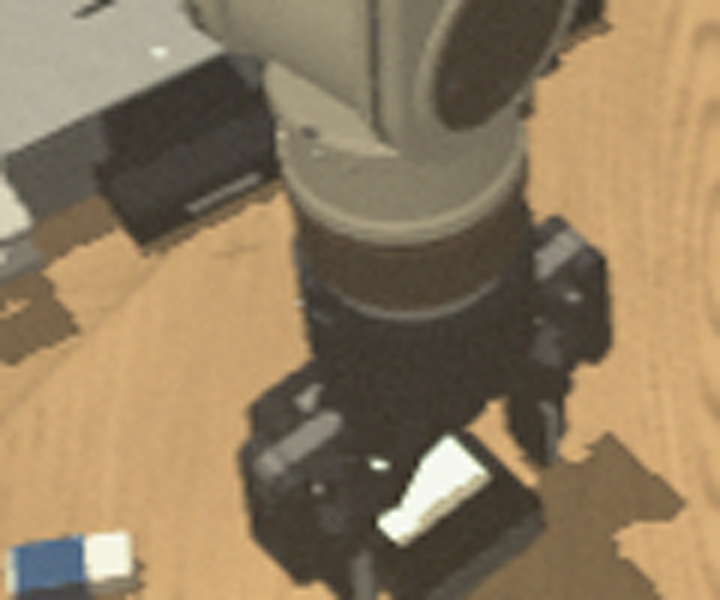

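To row units: -0.055 m / 0.5 = -0.11, -0.03 m / 0.5 = -0.06.

```bash
echo '[0, 0, 0, 0, 0, 0, 0.05, 0, 0, 0, 0, 0, 0, 0.05, 0, 0, 0, 0, 0, 0, 0.05, 0, 0, 0, 0, 0, 0, 0.05, 0, 0, 0, 0, 0, -0.06, 0.05, 0, 0, 0, 0, 0, -0.11, 0.05, 0, 0, 0, 0, 0, -0.11, 0.05]' | python3 jog.py; python3 -c "
from h import *
go(dw(-130,-0.7,30),3.0312)
im=viewer.camera('scene')[:,:,::-1];crop('scene',(220,240,120,100),6,'pics/s10.png',im)"
```

```text
clock: 18.2
eef_pos: [0.4181, 0.1122, 0.0593]
tool_rot: [-0.034, 0.999, 0.001, 0.003]
ft_force: [-0.3, 0.2, -2.6]
grip_width: 0.0543
grasp_force: 64.7
d [-0.047  -0.0792  0.0295] len 0.097 head -3.0733 rv [0.0015 0.0052 0.1787] tcp [0.4181 0.1122 0.0593] dock [-190.5   68.8] j [ 0.26  0.27 -0.45  0.85 -0.    0.19] t 18.2 F [-0.3  0.2 -2.6]
```

View pics/s10.png

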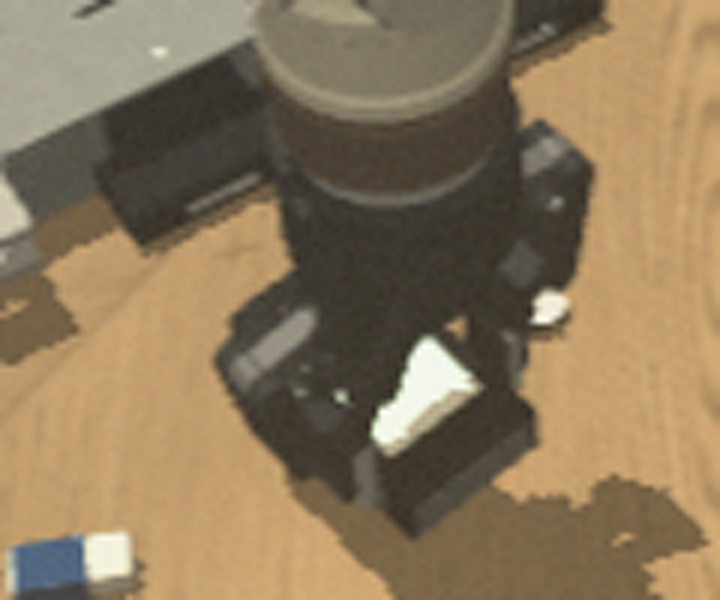

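```bash
python3 -c "
from h import *
o=bot.get_obs();R=Ro.from_quat(o['tool_rot'])
for u,v in ((410,535),(535,440)):
    w=ray('scene',(u/6+220,v/6+240),.058); print(R.inv().apply(w-o['eef_pos']).round(4))
go(dw(-125,-0.7,40),3.0312)"
```

```text
[ 0.0247  0.0264 -0.    ]
[ 0.0253 -0.0279 -0.0001]
d [-0.0533 -0.0798  0.0181] len 0.098 head -3.0733 rv [0.0008 0.0026 0.1787] tcp [0.417  0.1119 0.058 ] dock [-191.6   68.4] j [ 0.26  0.27 -0.45  0.84  0.    0.19] t 18.25 F [-0.3  0.1 -1.9]
```

To row units: -0.0798 m / 0.5 = -0.1596, -0.04 m / 0.5 = -0.08, 0.178 rad / 6.2832 = 0.0283.

```bash
echo '[0, 0, 0.0095, -0.04, -0.06, 0, 0.05, 0, 0, 0.0191, -0.08, -0.12, 0, 0.05, 0, 0, 0.0283, -0.106, -0.1596, 0.02, 0.05, 0, 0, 0.0283, -0.106, -0.1596, 0.036, 0.05, 0, 0, 0.0283, -0.106, -0.1596, 0.036, 0.05, 0, 0, 0.0283, -0.106, -0.1596, 0.036, 0.05]' | python3 jog.py; python3 -c "
from h import *
go(dw(-90,-0.7,24.5),3.0312)
im=viewer.camera('scene')[:,:,::-1];crop('scene',(200,200,140,110),5.5,'pics/s11.png',im)"
```

```text
clock: 19.0
eef_pos: [0.4735, 0.0363, 0.0389]
tool_rot: [0.054, 0.999, 0.0, -0.001]
ft_force: [-0.4, -0.6, -2.2]
grip_width: 0.0545
grasp_force: 64.6
d [-0.0372 -0.0002  0.0143] len 0.04 head 3.0332 rv [-0.     -0.0015  0.002 ] tcp [0.4735 0.0363 0.0389] dock [-127.1   -0.5] j [ 0.08  0.37 -0.36  0.84  0.    0.18] t 19.0 F [-0.4 -0.6 -2.2]
```

View pics/s11.png

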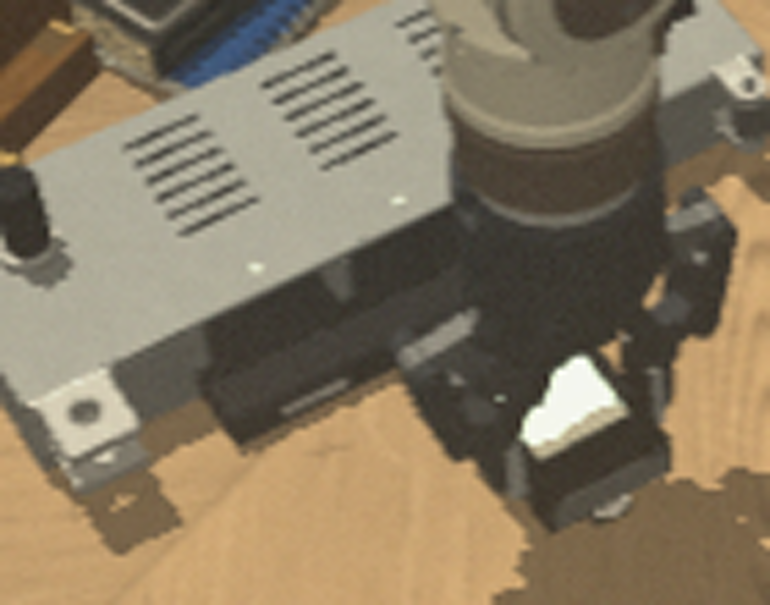

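To row units: -0.046 m / 0.5 = -0.092, -0.02 m / 0.5 = -0.04.

```bash
python3 -c "
from h import *
f=lambda u,v:((u+.5)/5.5-.5+200,(v+.5)/5.5-.5+200)
for p,z in (((399,200),.05),((255,267),.05),((343,296),.02)): print(wd(ray('scene',f(*p),z)))"
echo '[0, 0, 0, -0.02, 0, 0.016, 0.05, 0, 0, 0, -0.04, 0, 0.029, 0.05, 0, 0, 0, -0.07, 0, 0.029, 0.05, 0, 0, 0, -0.092, 0, 0.029, 0.05, 0, 0, 0, -0.092, 0, 0.029, 0.05]' | python3 jog.py; python3 -c "
from h import *
go(dw(-60,-0.7,22.8),3.0312)"
```

```text
[14.98998986 -1.86116986]
[15.40865964 64.63166309]
[ 5.42074559 32.84598229]
clock: 19.68
eef_pos: [0.5217, 0.0305, 0.0247]
tool_rot: [0.055, 0.998, 0.0, 0.001]
ft_force: [-0.2, 0.6, -2.2]
grip_width: 0.0543
grasp_force: 64.7
d [-0.0185  0.0003  0.0019] len 0.019 head 3.0315 rv [0.0002 0.0015 0.0003] tcp [0.5217 0.0305 0.0247] dock [-78.5  -1. ] j [ 0.06  0.47 -0.25  0.85 -0.    0.17] t 19.68 F [-0.2  0.6 -2.2]
```

To row units: -0.018 m / 0.5 = -0.036, -0.012 m / 0.5 = -0.024.

```bash
echo '[0, 0, 0, -0.012, 0.0006, 0.001, 0.05, 0, 0, 0, -0.024, 0.0006, 0.002, 0.05, 0, 0, 0, -0.036, 0.0006, 0.002, 0.05, 0, 0, 0, -0.036, 0.0006, 0.002, 0.05]' | python3 jog.py; python3 -c "
from h import *
go(dw(-60,-0.7,22.8),3.0312)"
```

```text
clock: 20.18
eef_pos: [0.5393, 0.0289, 0.024]
tool_rot: [0.055, 0.998, 0.0, 0.001]
ft_force: [0.5, -0.9, -1.7]
grip_width: 0.0542
grasp_force: 64.7
d [-0.0009 -0.      0.0012] len 0.002 head 3.0316 rv [0.0002 0.0018 0.0004] tcp [0.5393 0.0289 0.024 ] dock [-60.9  -0.7] j [ 0.05  0.5  -0.2   0.87 -0.    0.16] t 20.18 F [ 0.5 -0.9 -1.7]
```

To row units: -0.036 m / 0.5 = -0.072, -0.027 m / 0.5 = -0.054.

```bash
echo '[0, 0, 0, -0.018, 0, 0, 0.05, 0, 0, 0, -0.036, 0, 0.001, 0.05, 0, 0, 0, -0.054, 0, 0.001, 0.05, 0, 0, 0, -0.072, 0, 0.001, 0.05, 0, 0, 0, -0.072, 0, 0.001, 0.05]' | python3 jog.py; python3 -c "
from h import *
go(dw(-25,-0.7,22.8),3.0312)"
```

```text
clock: 20.8
eef_pos: [0.5754, 0.0249, 0.024]
tool_rot: [0.055, 0.998, 0.0, 0.001]
ft_force: [-0.2, -0.8, 3.5]
grip_width: 0.0542
grasp_force: 65.4
d [ 0.0004 -0.0001  0.0012] len 0.001 head 3.0317 rv [0.0003 0.0023 0.0005] tcp [0.5754 0.0249 0.024 ] dock [-24.6  -0.6] j [ 0.04  0.55 -0.1   0.92 -0.    0.15] t 20.8 F [-0.2 -0.8  3.5]
```

To row units: -0.055 m / 0.5 = -0.11, -0.03 m / 0.5 = -0.06.

```bash
echo '[0, 0, 0, 0, 0, 0, 0.07, 0, 0, 0, 0, 0, 0, 0.07, 0, 0, 0, 0, 0, -0.06, 0.07, 0, 0, 0, 0, 0, -0.11, 0.04, 0, 0, 0, 0.06, 0, -0.11, 0.0, 0, 0, 0, 0.11, 0, -0.11, 0.0, 0, 0, 0, 0.11, 0, -0.06, 0.0, 0, 0, 0, 0.11, 0, 0.008, 0.0, 0, 0, 0, 0.11, 0, 0.008, 0.0]' | python3 jog.py; python3 -c "
from h import *
go(dw(-25,-0.7,28),3.0312)"
```

```text
clock: 21.92
eef_pos: [0.5165, 0.0308, 0.0171]
tool_rot: [0.055, 0.998, -0.0, -0.003]
ft_force: [-1.0, 1.1, 0.8]
grip_width: -0.0001
grasp_force: 0.0
d [-0.0587  0.0005 -0.0112] len 0.06 head 3.0318 rv [-0.0011 -0.0059  0.0006] tcp [0.5165 0.0308 0.0171] dock [-83.8  -1.2] j [ 0.06  0.47 -0.26  0.84 -0.    0.17] t 21.93 F [-1.   1.1  0.8]
```

To row units: -0.06 m / 0.5 = -0.12, -0.011 m / 0.5 = -0.022.

```bash
echo '[0, 0, 0, 0, 0, -0.022, 0, 0, 0, 0, -0.02, 0, -0.022, 0, 0, 0, 0, -0.044, 0, -0.022, 0, 0, 0, 0, -0.064, 0, -0.022, 0, 0, 0, 0, -0.084, 0, -0.022, 0, 0, 0, 0, -0.104, 0, -0.022, 0, 0, 0, 0, -0.12, 0, -0.022, 0, 0, 0, 0, -0.12, 0, -0.022, 0]' | python3 jog.py; python3 -c "
from h import *
go(dw(-15,-0.7,28),3.0312)"
```

```text
clock: 22.92
eef_pos: [0.5804, 0.0242, 0.0302]
tool_rot: [0.055, 0.998, -0.0, 0.001]
ft_force: [-0.5, -0.5, -0.1]
grip_width: -0.0001
grasp_force: 0.0
d [-0.0046  0.      0.0022] len 0.005 head 3.0315 rv [0.     0.0019 0.0003] tcp [0.5804 0.0242 0.0302] dock [-19.6  -0.7] j [ 0.04  0.55 -0.08  0.94 -0.    0.15] t 22.93 F [-0.5 -0.5 -0.1]
```

To row units: -0.005 m / 0.5 = -0.01, -0.003 m / 0.5 = -0.006.

```bash
echo '[0, 0, 0, -0.006, 0, 0.002, 0, 0, 0, 0, -0.01, 0, 0.002, 0, 0, 0, 0, -0.01, 0, 0.002, 0]' | python3 jog.py; echo '[0, 0, 0, -0.006, 0, 0, 0, 0, 0, 0, -0.01, 0, 0, 0, 0, 0, 0, -0.01, 0, 0, 0]' | python3 jog.py; python3 -c "
from h import *
go(dw(-15,-0.7,28),3.0312)"
```

```text
clock: 23.3
eef_pos: [0.584, 0.0238, 0.0291]
tool_rot: [0.055, 0.998, -0.0, 0.0]
ft_force: [-0.4, -0.3, -1.4]
grip_width: -0.0003
grasp_force: 0.4
clock: 23.68
eef_pos: [0.5882, 0.0234, 0.0292]
tool_rot: [0.055, 0.998, 0.0, -0.001]
ft_force: [-3.6, 0.4, 1.9]
grip_width: 0.0004
grasp_force: 1.8
d [0.0034 0.     0.0012] len 0.004 head 3.0318 rv [-0.0001 -0.0013  0.0006] tcp [0.5882 0.0234 0.0292] dock [-11.6  -0.7] j [ 0.04  0.57 -0.05  0.95  0.    0.15] t 23.68 F [-3.6  0.4  1.9]
```

To row units: -0.004 m / 0.5 = -0.008, -0.003 m / 0.5 = -0.006.

```bash
for i in 1 2; do echo '[0, 0, 0, -0.006, 0, 0, 0, 0, 0, 0, -0.008, 0, 0, 0, 0, 0, 0, -0.008, 0, 0, 0]' | python3 jog.py; done; python3 -c "
from h import *
go(dw(-15,-0.7,28),3.0312)"
```

```text
clock: 24.05
eef_pos: [0.5883, 0.0234, 0.0291]
tool_rot: [0.055, 0.998, 0.0, -0.004]
ft_force: [-12.9, 1.9, 10.5]
grip_width: 0.0001
grasp_force: 6.5
clock: 24.42
eef_pos: [0.5883, 0.0233, 0.029]
tool_rot: [0.054, 0.998, 0.0, -0.008]
ft_force: [-21.6, 1.6, 16.7]
grip_width: -0.0003
grasp_force: 11.0
d [0.0034 0.     0.0011] len 0.004 head 3.0326 rv [-0.0001 -0.016   0.0014] tcp [0.5883 0.0233 0.029 ] dock [-11.6  -0.7] j [ 0.04  0.58 -0.03  0.97  0.    0.15] t 24.43 F [-21.6   1.6  16.7]
```

To row units: 0.09 m / 0.5 = 0.18, -0.07 m / 0.5 = -0.14.

```bash
echo '[0, 0, 0, 0.04, 0, 0, 0, 0, 0, 0, 0.12, 0, -0.04, 0.03, 0, 0, 0, 0.18, 0, -0.14, 0.075, 0, 0, 0, 0.18, 0, -0.14, 0.075]' | python3 jog.py; python3 -c "
from h import *
carts()
go([.4307,.3185,.09],-np.pi+.1)"
```

```text
clock: 24.92
eef_pos: [0.5096, 0.0327, 0.1035]
tool_rot: [0.055, 0.998, 0.0, 0.005]
ft_force: [0.1, 0.4, -0.8]
grip_width: 0.054
grasp_force: 0.0
label px [[184.8 264.6]] world 444.3 319.8 size 47.4 39.4 ang 6.1 deg
label px [[583.5  59.2]] world 1087.0 -763.2 size 55.9 68.5 ang -57.1 deg
d [0.1098 0.2756 0.0114] len 0.297 head 3.032 rv [ 2.000e-04  7.400e-03 -2.096e-01] tcp [0.5096 0.0325 0.1019] dock [-90.8  -0.3] j [ 0.06  0.35 -0.2   1.02 -0.    0.17] t 24.98 F [-0.5 -0.3  0.8]
```

To row units: 0.2756 m / 0.5 = 0.5512, 0.272 m / 0.5 = 0.544, -0.21 rad / 6.2832 = -0.0334.

```bash
echo '[0, 0, -0.008, 0.04, 0.1, 0, 0.075, 0, 0, -0.0159, 0.08, 0.2, 0, 0.075, 0, 0, -0.0239, 0.12, 0.31, 0, 0.075, 0, 0, -0.0334, 0.16, 0.42, 0, 0.075, 0, 0, -0.0334, 0.216, 0.544, 0, 0.075, 0, 0, -0.0334, 0.2196, 0.5512, 0.022, 0.075, 0, 0, -0.0334, 0.2196, 0.5512, 0.022, 0.075, 0, 0, -0.0334, 0.2196, 0.5512, 0.022, 0.075]' | python3 jog.py; python3 -c "
from h import *
go([.4307,.3185,.0015],-np.pi+.1)"
```

```text
clock: 25.98
eef_pos: [0.4288, 0.3169, 0.0876]
tool_rot: [-0.049, 0.999, -0.001, -0.0]
ft_force: [0.1, -0.2, -0.8]
grip_width: 0.0748
grasp_force: 0.0
d [-0.0021  0.0015  0.0861] len 0.086 head -3.0433 rv [-0.0011 -0.0009 -0.0017] tcp [0.4288 0.3169 0.0876] dock [-202.4  273.4] j [ 0.64  0.41 -0.15  1.01 -0.    0.54] t 25.98 F [ 0.1 -0.2 -0.8]
```

To row units: 0.086 m / 0.5 = 0.172, 0.07 m / 0.5 = 0.14.

```bash
echo '[0, 0, 0, -0.004, 0.003, 0.08, 0.075, 0, 0, 0, -0.004, 0.003, 0.14, 0.075, 0, 0, 0, -0.004, 0.003, 0.172, 0.075, 0, 0, 0, -0.004, 0.003, 0.172, 0.075, 0, 0, 0, -0.004, 0.003, 0.172, 0.05, 0, 0, 0, -0.004, 0.003, 0.172, 0.05, 0, 0, 0, -0.004, 0.003, 0.172, 0.05, 0, 0, 0, -0.004, 0.003, 0.172, 0.05]' | python3 jog.py; python3 -c "
from h import *
go([.4307,.3185,.0015],-np.pi+.1)"
```

```text
clock: 26.98
eef_pos: [0.4315, 0.3207, 0.004]
tool_rot: [-0.05, 0.999, 0.001, 0.002]
ft_force: [0.7, -1.5, 6.7]
grip_width: 0.0547
grasp_force: 65.9
d [ 0.001  -0.0021  0.0025] len 0.003 head -3.0415 rv [0.0011 0.0033 0.0001] tcp [0.4315 0.3207 0.004 ] dock [-200.2  277.5] j [ 0.64  0.52 -0.23  0.82 -0.    0.54] t 26.98 F [ 0.7 -1.5  6.7]
```

To row units: -0.05 m / 0.5 = -0.1, -0.025 m / 0.5 = -0.05.

```bash
echo '[0, 0, 0, 0, 0, -0.05, 0.05, 0, 0, 0, 0, 0, -0.1, 0.05, 0, 0, 0, 0, 0, -0.1, 0.05]' | python3 jog.py; python3 -c "
from h import *
go(dw(-127,65.1,45),3.0312)"
```

```text
clock: 27.35
eef_pos: [0.4315, 0.3212, 0.0541]
tool_rot: [-0.05, 0.999, 0.001, 0.002]
ft_force: [0.2, -0.2, -3.0]
grip_width: 0.0542
grasp_force: 65.1
d [-0.027  -0.2236  0.0087] len 0.225 head -3.0411 rv [0.003  0.0036 0.2109] tcp [0.4315 0.3212 0.0541] dock [-200.2  278.1] j [ 0.64  0.45 -0.18  0.93  0.    0.54] t 27.35 F [ 0.2 -0.2 -3. ]
```

To row units: -0.2236 m / 0.5 = -0.4472, -0.027 m / 0.5 = -0.054, 0.21 rad / 6.2832 = 0.0334.

```bash
echo '[0, 0, 0.008, -0.01, -0.1, 0, 0.05, 0, 0, 0.0159, -0.024, -0.2, 0, 0.05, 0, 0, 0.0239, -0.036, -0.3, 0, 0.05, 0, 0, 0.0334, -0.048, -0.4, 0, 0.05, 0, 0, 0.0334, -0.054, -0.4472, 0.016, 0.05, 0, 0, 0.0334, -0.054, -0.4472, 0.016, 0.05, 0, 0, 0.0334, -0.054, -0.4472, 0.016, 0.05, 0, 0, 0.0334, -0.054, -0.4472, 0.016, 0.05]' | python3 jog.py; python3 -c "
from h import *
go(dw(-78.5,65.1,25.2),3.0312)"
```

```text
clock: 28.35
eef_pos: [0.4792, 0.1012, 0.0441]
tool_rot: [0.054, 0.999, 0.0, -0.0]
ft_force: [0.0, 0.4, -2.0]
grip_width: 0.0544
grasp_force: 65.0
d [-0.0501  0.0003  0.0189] len 0.054 head 3.0335 rv [ 0.0002 -0.0003  0.0023] tcp [0.4792 0.1012 0.0441] dock [-128.6   64.7] j [ 0.21  0.39 -0.32  0.86  0.    0.32] t 28.35 F [ 0.   0.4 -2. ]
```

To row units: -0.04 m / 0.5 = -0.08, -0.025 m / 0.5 = -0.05, 0.002 rad / 6.2832 = 0.0003.

```bash
echo '[0, 0, 0.0003, 0, 0.0006, 0.02, 0.05, 0, 0, 0.0003, -0.02, 0.0006, 0.0378, 0.05, 0, 0, 0.0003, -0.05, 0.0006, 0.0378, 0.05, 0, 0, 0.0003, -0.08, 0.0006, 0.0378, 0.05, 0, 0, 0.0003, -0.08, 0.0006, 0.0378, 0.05]' | python3 jog.py;echo '[0, 0, 0, -0.014, 0, 0, 0.05, 0, 0, 0, -0.028, 0, 0.001, 0.05, 0, 0, 0, -0.042, 0, 0.002, 0.05, 0, 0, 0, -0.056, 0, 0.002, 0.05, 0, 0, 0, -0.056, 0, 0.002, 0.05]' | python3 jog.py; python3 -c "
from h import *
go(dw(-25,65.1,24),3.0312)"
```

```text
clock: 28.98
eef_pos: [0.5206, 0.0962, 0.0248]
tool_rot: [0.056, 0.998, 0.0, 0.0]
ft_force: [0.5, 0.8, -1.6]
grip_width: 0.0551
grasp_force: 65.0
clock: 29.6
eef_pos: [0.548, 0.0933, 0.0245]
tool_rot: [0.056, 0.998, 0.0, 0.001]
ft_force: [0.9, 1.5, -2.2]
grip_width: 0.0549
grasp_force: 65.0
d [-0.0344  0.0008  0.0005] len 0.034 head 3.0301 rv [ 0.0009  0.001  -0.0011] tcp [0.548  0.0933 0.0245] dock [-59.4  64.4] j [ 0.17  0.52 -0.16  0.89  0.    0.28] t 29.6 F [ 0.9  1.5 -2.2]
```

To row units: -0.034 m / 0.5 = -0.068, -0.027 m / 0.5 = -0.054.

```bash
echo '[0, 0, 0, -0.018, 0.0006, 0, 0.05, 0, 0, 0, -0.036, 0.0012, 0.001, 0.05, 0, 0, 0, -0.054, 0.0012, 0.001, 0.05, 0, 0, 0, -0.068, 0.0012, 0.001, 0.05, 0, 0, 0, -0.068, 0.0012, 0.001, 0.05]' | python3 jog.py; python3 -c "
from h import *
go(dw(-25,65.1,24),3.0312)"
```

```text
clock: 30.22
eef_pos: [0.5824, 0.0898, 0.0241]
tool_rot: [0.056, 0.998, 0.0, 0.001]
ft_force: [0.9, 1.1, -1.4]
grip_width: 0.0546
grasp_force: 65.1
d [0.0002 0.0005 0.0001] len 0.001 head 3.0296 rv [ 0.0004  0.0021 -0.0016] tcp [0.5824 0.0898 0.0241] dock [-24.8  64.6] j [ 0.15  0.58 -0.06  0.93 -0.    0.27] t 30.23 F [ 0.9  1.1 -1.4]
```

To row units: -0.055 m / 0.5 = -0.11, -0.005 m / 0.5 = -0.01.

```bash
echo '[0, 0, 0, 0, 0, 0, 0.07, 0, 0, 0, 0, 0, 0, 0.07, 0, 0, 0, 0, 0, -0.06, 0.07, 0, 0, 0, 0, 0, -0.11, 0.04, 0, 0, 0, 0.06, 0, -0.11, 0.0, 0, 0, 0, 0.11, 0, -0.11, 0.0, 0, 0, 0, 0.11, 0, -0.06, 0.0, 0, 0, 0, 0.11, 0, -0.01, 0.0, 0, 0, 0, 0.11, 0, -0.01, 0.0, 0, 0, 0, 0.11, 0, -0.01, 0.0]' | python3 jog.py; echo '[0, 0, 0, -0.02, 0, 0, 0, 0, 0, 0, -0.04, 0, 0, 0, 0, 0, 0, -0.06, 0, 0, 0, 0, 0, 0, -0.08, 0, 0, 0, 0, 0, 0, -0.1, 0, 0, 0, 0, 0, 0, -0.116, 0, 0, 0, 0, 0, 0, -0.128, 0, 0, 0, 0, 0, 0, -0.128, 0, 0, 0]' | python3 jog.py; python3 -c "
from h import *
go(dw(-11.6,65.1,29),3.0312)"
```

```text
clock: 31.48
eef_pos: [0.5268, 0.0959, 0.0297]
tool_rot: [0.056, 0.998, 0.0, 0.001]
ft_force: [-0.7, 0.3, 0.4]
grip_width: 0.0004
grasp_force: 0.0
clock: 32.48
eef_pos: [0.591, 0.0887, 0.0287]
tool_rot: [0.056, 0.998, -0.0, 0.001]
ft_force: [-1.1, 1.6, 0.2]
grip_width: -0.0005
grasp_force: 0.5
d [-0.0046  0.0006 -0.0003] len 0.005 head 3.0297 rv [-0.      0.0013 -0.0015] tcp [0.591  0.0887 0.0287] dock [-16.2  64.6] j [ 0.15  0.58 -0.03  0.96 -0.    0.26] t 32.48 F [-1.1  1.6  0.2]
```

To row units: -0.004 m / 0.5 = -0.008, -0.003 m / 0.5 = -0.006.

```bash
for i in 1 2 3; do echo '[0, 0, 0, -0.006, 0, 0, 0, 0, 0, 0, -0.008, 0, 0, 0, 0, 0, 0, -0.008, 0, 0, 0]' | python3 jog.py|sed -n '2p;4p'; done; python3 -c "
from h import *
go(dw(-11.6,65.1,29),3.0312)"
```

```text
eef_pos: [0.5941, 0.0883, 0.0287]
ft_force: [-1.2, 1.1, -0.7]
eef_pos: [0.5953, 0.0881, 0.0287]
ft_force: [-8.2, 2.5, 4.8]
eef_pos: [0.5953, 0.0881, 0.0287]
ft_force: [-16.9, 2.8, 13.0]
d [-0.0002  0.0007 -0.0003] len 0.001 head 3.0309 rv [-0.0002 -0.0125 -0.0003] tcp [0.5953 0.0881 0.0287] dock [-11.8  64.4] j [0.15 0.6  0.   0.98 0.   0.26] t 33.6 F [-16.9   2.8  13. ]
```

To row units: -0.12 m / 0.5 = -0.24, -0.09 m / 0.5 = -0.18.

```bash
echo '[0, 0, 0, 0.04, 0, 0, 0, 0, 0, 0, 0.1, 0, -0.06, 0.03, 0, 0, 0, 0.12, 0, -0.18, 0.05, 0, 0, 0, 0.12, 0, -0.24, 0.05, 0, 0, 0, 0.12, 0, -0.24, 0.05]' | python3 jog.py; python3 -c "
from h import *
go([.5125,-.2495,.15],-2.0613)"
```

```text
clock: 34.22
eef_pos: [0.5456, 0.0941, 0.1529]
tool_rot: [0.056, 0.998, 0.0, 0.005]
ft_force: [0.4, 0.4, -0.3]
grip_width: 0.0498
grasp_force: 0.0
d [-0.0056 -0.3451  0.0024] len 0.345 head 3.0293 rv [-0.0045  0.0093 -1.1926] tcp [0.5456 0.0941 0.1529] dock [-61.9  64.9] j [ 0.17  0.38 -0.    1.17 -0.    0.28] t 34.23 F [ 0.4  0.4 -0.3]
```

To row units: -0.345 m / 0.5 = -0.69, -0.3 m / 0.5 = -0.6, -1.192 rad / 6.2832 = -0.1897.

```bash
echo '[0, 0, -0.0239, -0.002, -0.1, 0, 0.05, 0, 0, -0.0477, -0.002, -0.2, 0, 0.05, 0, 0, -0.0716, -0.004, -0.3, 0, 0.05, 0, 0, -0.0955, -0.006, -0.4, 0, 0.05, 0, 0, -0.1194, -0.008, -0.5, 0, 0.05, 0, 0, -0.1432, -0.01, -0.6, 0, 0.05, 0, 0, -0.1671, -0.0112, -0.69, 0, 0.05, 0, 0, -0.1897, -0.0112, -0.69, 0, 0.05, 0, 0, -0.1897, -0.0112, -0.69, 0, 0.05, 0, 0, -0.1897, -0.0112, -0.69, 0, 0.05]' | python3 jog.py; python3 -c "
from h import *
go([.5125,-.2495,.0565],-2.0613)
im=viewer.camera('top');cv2.imwrite('pics/t10.png',im[:,:,::-1]);carts(im)"
```

```text
clock: 35.48
eef_pos: [0.5091, -0.2491, 0.1482]
tool_rot: [-0.514, 0.858, 0.0, -0.0]
ft_force: [0.1, 0.3, -0.4]
grip_width: 0.0498
grasp_force: 0.0
d [-0.0013 -0.0033  0.0917] len 0.092 head -2.063 rv [ 0.0009 -0.0004 -0.0017] tcp [ 0.5091 -0.2491  0.1482] dock [ -60.3 -280.2] j [-0.45  0.42  0.04  1.19 -0.   -1.53] t 35.48 F [ 0.1  0.3 -0.4]
```

To row units: 0.0917 m / 0.5 = 0.1834, 0.08 m / 0.5 = 0.16.

```bash
echo '[0, 0, 0, -0.0026, -0.0066, 0.08, 0.05, 0, 0, 0, -0.0026, -0.0066, 0.16, 0.05, 0, 0, 0, -0.0026, -0.0066, 0.1834, 0.05, 0, 0, 0, -0.0026, -0.0066, 0.1834, 0.05, 0, 0, 0, -0.0026, -0.0066, 0.1834, 0.012, 0, 0, 0, -0.0026, -0.0066, 0.1834, 0.012, 0, 0, 0, -0.0026, -0.0066, 0.1834, 0.012, 0, 0, 0, -0.0026, -0.0066, 0.1834, 0.012]' | python3 jog.py; python3 -c "
from h import *
go([.5125,-.2495,.0565],-2.0613)
H=np.array([-10.5,-156]);p=wd(bot.get_obs()['eef_pos'])-H;print(p,np.hypot(*p),np.arctan2(-p[0],p[1]))
for d in np.arange(.15,2.81,.15): print(round(d,2),(130*np.array([np.cos(d)-1,np.sin(d)])/1e3).round(4))"
```

```text
clock: 36.52
eef_pos: [0.5087, -0.2474, 0.0588]
tool_rot: [-0.514, 0.858, 0.003, -0.002]
ft_force: [-11.1, 7.2, 11.5]
grip_width: 0.016
grasp_force: 58.5
d [ 0.0001 -0.0043  0.0023] len 0.005 head -2.0613 rv [0.0078 0.0004 0.    ] tcp [ 0.5087 -0.2474  0.0588] dock [ -60.8 -278.6] j [-0.45  0.5  -0.08  0.99  0.   -1.53] t 36.52 F [-11.1   7.2  11.5]
[ -50.34133831 -122.62007208] 132.55162172257138 2.752026982317992
0.15 [-0.0015  0.0194]
0.3 [-0.0058  0.0384]
0.45 [-0.0129  0.0565]
0.6 [-0.0227  0.0734]
0.75 [-0.0349  0.0886]
0.9 [-0.0492  0.1018]
1.05 [-0.0653  0.1128]
1.2 [-0.0829  0.1212]
1.35 [-0.1015  0.1268]
1.5 [-0.1208  0.1297]
1.65 [-0.1403  0.1296]
1.8 [-0.1595  0.1266]
1.95 [-0.1781  0.1208]
2.1 [-0.1956  0.1122]
2.25 [-0.2117  0.1011]
2.4 [-0.2259  0.0878]
2.55 [-0.2379  0.0725]
2.7 [-0.2475  0.0556]
```

To row units: 0.1212 m / 0.5 = 0.2424, 0.1128 m / 0.5 = 0.2256, 0.15 rad / 6.2832 = 0.0239.

```bash
echo '[0, 0, 0.0239, -0.003, 0.0388, 0, 0.012, 0, 0, 0.0477, -0.0116, 0.0768, 0, 0.012, 0, 0, 0.0716, -0.0258, 0.113, 0, 0.012, 0, 0, 0.0955, -0.0454, 0.1468, 0, 0.012, 0, 0, 0.1194, -0.0698, 0.1772, 0, 0.012, 0, 0, 0.1432, -0.0984, 0.2036, 0, 0.012, 0, 0, 0.1671, -0.1306, 0.2256, 0, 0.012, 0, 0, 0.191, -0.1658, 0.2424, 0, 0.012, 0, 0, 0.191, -0.1658, 0.2424, 0, 0.012]' | python3 jog.py; python3 -c "
from h import *
go([.5125,-.2495,.0565],-2.0613)
H=np.array([-10.5,-156]);p=wd(bot.get_obs()['eef_pos'])-H;print(p,np.hypot(*p),np.arctan2(-p[0],p[1]))"
```

```text
clock: 37.65
eef_pos: [0.4387, -0.1167, 0.0587]
tool_rot: [0.059, 0.998, 0.001, -0.005]
ft_force: [-17.8, 3.6, 20.5]
grip_width: 0.016
grasp_force: 62.2
d [-0.0889 -0.1231  0.0011] len 0.152 head 3.0232 rv [ 0.008  -0.0079 -1.1986] tcp [ 0.4387 -0.1167  0.0587] dock [-144.8 -156.4] j [-0.26  0.32 -0.38  0.88  0.   -0.14] t 37.65 F [-17.8   3.6  20.5]
[-134.31673439   -0.44812059] 134.3174819192079 1.5741326119343195
```

```bash
echo '[0, 0, 0, 0, 0, 0, 0.04, 0, 0, 0, 0, 0, 0, 0.04, 0, 0, 0, 0, 0, 0, 0.04]' | python3 jog.py; python3 -c "
from h import *
go(dw(-141,-155.7,57),3.0312)"
```

```text
clock: 38.02
eef_pos: [0.4459, -0.1199, 0.0578]
tool_rot: [0.06, 0.998, -0.0, 0.001]
ft_force: [0.6, -0.4, -0.2]
grip_width: 0.0402
grasp_force: 0.0
d [0.0037 0.0031 0.0008] len 0.005 head 3.0215 rv [-0.0003  0.002  -0.0097] tcp [ 0.4459 -0.1199  0.0578] dock [-137.3 -158.8] j [-0.26  0.32 -0.38  0.87  0.   -0.14] t 38.02 F [ 0.6 -0.4 -0.2]
```

To row units: 0.0037 m / 0.5 = 0.0074, 0.0025 m / 0.5 = 0.005, -0.01 rad / 6.2832 = -0.0016.

```bash
echo '[0, 0, -0.0016, 0.0074, 0.005, 0, 0.04, 0, 0, -0.0016, 0.0074, 0.005, 0, 0.012, 0, 0, -0.0016, 0.0074, 0.005, 0, 0.012, 0, 0, -0.0016, 0.0074, 0.005, 0, 0.012]' | python3 jog.py; echo '[0, 0, 0.0239, -0.003, 0.0388, 0, 0.012, 0, 0, 0.0477, -0.0116, 0.0768, 0, 0.012, 0, 0, 0.0716, -0.0258, 0.113, 0, 0.012, 0, 0, 0.0955, -0.0454, 0.1468, 0, 0.012, 0, 0, 0.1194, -0.0698, 0.1772, 0, 0.012, 0, 0, 0.1432, -0.0984, 0.2036, 0, 0.012, 0, 0, 0.1671, -0.1306, 0.2256, 0, 0.012, 0, 0, 0.191, -0.1658, 0.2424, 0, 0.012, 0, 0, 0.191, -0.1658, 0.2424, 0, 0.012]' | python3 jog.py; python3 -c "
from h import *
go([.5125,-.2495,.0565],-2.0613)
H=np.array([-11,-155.3]);p=wd(bot.get_obs()['eef_pos'])-H;print(p,np.hypot(*p),np.arctan2(-p[0],p[1]))"
```

```text
clock: 38.52
eef_pos: [0.4412, -0.1166, 0.0572]
tool_rot: [0.055, 0.998, 0.0, -0.0]
ft_force: [-1.2, 1.0, 2.0]
grip_width: 0.0163
grasp_force: 58.4
clock: 39.65
eef_pos: [0.5379, -0.004, 0.0573]
tool_rot: [0.608, 0.794, 0.001, -0.0]
ft_force: [-2.0, 3.8, 5.1]
grip_width: 0.016
grasp_force: 60.7
d [-0.2304 -0.0885  0.0003] len 0.247 head 1.8343 rv [ 2.4000e-03  1.0000e-04 -2.3875e+00] tcp [ 0.5379 -0.004   0.0573] dock [-58.7 -33.4] j [-0.01  0.45 -0.17  0.95  0.    1.3 ] t 39.65 F [-2.   3.8  5.1]
[-47.67392283 121.8509165 ] 130.84513276888777 0.3729388229347765
```

To row units: 0.0502 m / 0.5 = 0.1004, 0.0482 m / 0.5 = 0.0964, 0.38 rad / 6.2832 = 0.0605.

```bash
echo '[0, 0, 0.0159, -0.0012, 0.026, 0, 0.012, 0, 0, 0.0318, -0.0052, 0.0518, 0, 0.012, 0, 0, 0.0477, -0.0116, 0.0768, 0, 0.012, 0, 0, 0.0573, -0.0168, 0.0916, 0, 0.012, 0, 0, 0.0605, -0.0186, 0.0964, 0, 0.012, 0, 0, 0.0605, -0.0186, 0.1004, 0, 0.012, 0, 0, 0.0605, -0.0186, 0.1004, 0, 0.012]' | python3 jog.py; python3 -c "
from h import *
go([.5125,-.2495,.0565],-2.0613)
H=np.array([-11,-155.3]);p=wd(bot.get_obs()['eef_pos'])-H;print(p,np.hypot(*p),np.arctan2(-p[0],p[1]))"
```

```text
clock: 40.52
eef_pos: [0.5875, -0.0008, 0.0573]
tool_rot: [0.747, 0.664, 0.0, -0.001]
ft_force: [-1.6, 5.4, 2.9]
grip_width: 0.0161
grasp_force: 60.5
d [-0.2557 -0.0453  0.0006] len 0.26 head 1.4531 rv [ 1.2000e-03 -1.3000e-03 -2.7687e+00] tcp [ 0.5875 -0.0008  0.0573] dock [ -9.7 -24.9] j [-0.    0.54 -0.03  1.01  0.    1.69] t 40.52 F [-1.6  5.4  2.9]
[  1.27908404 130.44021709] 130.44648822104728 -0.009805588112381691
```

To row units: 0.004 m / 0.5 = 0.008, 0.002 m / 0.5 = 0.004.

```bash
echo '[0, 0, 0, 0, 0.004, 0, 0.012, 0, 0, 0, 0, 0.008, 0, 0.012, 0, 0, 0, 0, 0.008, 0, 0.012]' | python3 jog.py; python3 -c "
from h import *
go([.5125,-.2495,.0565],-2.0613)"
```

```text
clock: 40.9
eef_pos: [0.5897, -0.0011, 0.0572]
tool_rot: [0.748, 0.664, -0.001, -0.002]
ft_force: [-7.6, 4.8, 7.6]
grip_width: 0.0165
grasp_force: 60.9
d [-0.2558 -0.0472  0.0007] len 0.26 head 1.4522 rv [ 3.0000e-04 -6.2000e-03 -2.7697e+00] tcp [ 0.5897 -0.0011  0.0572] dock [ -7.5 -24.9] j [-0.    0.54 -0.01  1.02  0.    1.69] t 40.9 F [-7.6  4.8  7.6]
```

Careful with the scale: shifts go in shares of 500 mm and turns go in shares of 2 pi rad. That gives: 0.005 m / 0.5 = 0.01, 0.003 m / 0.5 = 0.006.

```bash
echo '[0, 0, 0, 0, 0.006, 0, 0.012, 0, 0, 0, 0, 0.01, 0, 0.012, 0, 0, 0, 0, 0.01, 0, 0.012]' | python3 jog.py; echo '[0, 0, 0, 0, 0, 0, 0.05, 0, 0, 0, 0, 0, 0, 0.05, 0, 0, 0, 0, 0, -0.1, 0.05, 0, 0, 0, 0, 0, -0.2, 0.05, 0, 0, 0, 0, 0, -0.2, 0.05]' | python3 jog.py ; python3 -c "
from h import *
go(dw(80.9,139.3,140),1.452)"
```

```text
clock: 41.28
eef_pos: [0.5897, -0.0011, 0.0572]
tool_rot: [0.748, 0.664, -0.004, -0.005]
ft_force: [-18.8, 6.8, 16.6]
grip_width: 0.0164
grasp_force: 62.6
clock: 41.9
eef_pos: [0.601, -0.0032, 0.1624]
tool_rot: [0.748, 0.664, 0.004, 0.004]
ft_force: [0.6, -0.2, -0.1]
grip_width: 0.0503
grasp_force: 0.0
d [0.1657 0.0752 0.0232] len 0.183 head 1.4515 rv [ 0.0113 -0.0001 -0.0005] tcp [ 0.601  -0.0032  0.1624] dock [  4.  -25.7] j [-0.    0.47  0.15  1.24 -0.    1.69] t 41.9 F [ 0.6 -0.2 -0.1]
```

To row units: 0.1657 m / 0.5 = 0.3314, 0.14 m / 0.5 = 0.28, -1.53 rad / 6.2832 = -0.2435.

```bash
echo '[0, 0, -0.0271, 0.04, 0.02, 0, 0.05, 0, 0, -0.0541, 0.1, 0.04, 0, 0.05, 0, 0, -0.0812, 0.16, 0.07, 0, 0.05, 0, 0, -0.1082, 0.22, 0.1, 0, 0.05, 0, 0, -0.1353, 0.28, 0.13, 0, 0.05, 0, 0, -0.1623, 0.3314, 0.1504, 0, 0.05, 0, 0, -0.1894, 0.3314, 0.1504, 0.02, 0.05, 0, 0, -0.2165, 0.3314, 0.1504, 0.04, 0.05, 0, 0, -0.2435, 0.3314, 0.1504, 0.044, 0.05]' | python3 jog.py; python3 -c "
from h import *
go(dw(80.9,139.3,58),3.0325)"
```

```text
clock: 43.02
eef_pos: [0.6907, 0.1525, 0.132]
tool_rot: [0.077, 0.997, -0.001, -0.002]
ft_force: [0.3, 0.0, 0.3]
grip_width: 0.0502
grasp_force: 0.0
d [-0.0052  0.0008  0.074 ] len 0.074 head 2.9876 rv [-0.0023 -0.0032 -0.0449] tcp [0.6907 0.1525 0.132 ] dock [ 76.  138.9] j [ 0.22  0.72  0.5   1.36 -0.    0.37] t 43.02 F [0.3 0.  0.3]
```

To row units: -0.045 rad / 6.2832 = -0.0072.

```bash
echo '[0, 0, -0.0072, 0, 0, 0, 0.05, 0, 0, -0.0072, 0, 0, 0, 0.05, 0, 0, -0.0072, 0, 0, 0, 0.05]' | python3 jog.py; python3 -c "
from h import *
go(dw(80.9,139.3,57.5),3.0325)"
```

```text
clock: 43.4
eef_pos: [0.6913, 0.1529, 0.1344]
tool_rot: [0.058, 0.998, -0.0, -0.0]
ft_force: [0.2, 0.0, 0.0]
grip_width: 0.05
grasp_force: 0.0
d [-0.0044 -0.      0.0769] len 0.077 head 3.0259 rv [-0.0006 -0.0007 -0.0066] tcp [0.6913 0.1529 0.1344] dock [ 76.5 139.4] j [ 0.22  0.72  0.51  1.36 -0.    0.33] t 43.4 F [0.2 0.  0. ]
```

To row units: 0.076 m / 0.5 = 0.152, 0.065 m / 0.5 = 0.13, -0.006 rad / 6.2832 = -0.001.

```bash
echo '[0, 0, -0.001, -0.0088, 0, 0.07, 0.05, 0, 0, -0.001, -0.0088, 0, 0.13, 0.05, 0, 0, -0.001, -0.0088, 0, 0.152, 0.05, 0, 0, -0.001, -0.0088, 0, 0.152, 0.05, 0, 0, -0.001, -0.0088, 0, 0.152, 0.015, 0, 0, -0.001, -0.0088, 0, 0.152, 0.015, 0, 0, -0.001, -0.0088, 0, 0.152, 0.015]' | python3 jog.py; python3 -c "
from h import *
go(dw(80.9,139.3,57.5),3.0325)"; echo '[0, 0, 0, 0, 0, -0.04, 0.015, 0, 0, 0, 0, 0, -0.09, 0.015, 0, 0, 0, 0, 0, -0.126, 0.015, 0, 0, 0, 0, 0, -0.126, 0.015, 0, 0, 0, 0, 0, -0.126, 0.015]' | python3 jog.py;python3 -c "
from h import *
go(dw(-6.2,153.8,122),3.0325)"
```

```text
clock: 44.28
eef_pos: [0.697, 0.1531, 0.0613]
tool_rot: [0.054, 0.999, 0.0, 0.002]
ft_force: [-1.0, 0.5, 5.2]
grip_width: 0.0187
grasp_force: 58.7
d [ 0.0013 -0.0009  0.0038] len 0.004 head 3.0328 rv [0.0012 0.0035 0.0003] tcp [0.697  0.1531 0.0613] dock [ 82.2 140.2] j [ 0.22  0.77  0.41  1.21 -0.    0.33] t 44.27 F [-1.   0.5  5.2]
clock: 44.9
eef_pos: [0.6951, 0.1527, 0.1211]
tool_rot: [0.054, 0.999, -0.0, -0.001]
ft_force: [-0.6, 0.1, -1.8]
grip_width: 0.0182
grasp_force: 59.1
d [ 0.0865  0.0143 -0.0007] len 0.088 head 3.0329 rv [-0.0005 -0.0015  0.0004] tcp [0.6951 0.1527 0.1211] dock [ 80.3 139.6] j [ 0.22  0.73  0.5   1.34 -0.    0.32] t 44.9 F [-0.6  0.1 -1.8]
```

To row units: 0.0862 m / 0.5 = 0.1724, 0.043 m / 0.5 = 0.086.

```bash
echo '[0, 0, 0, 0.086, 0.014, 0, 0.015, 0, 0, 0, 0.1724, 0.0288, 0, 0.015, 0, 0, 0, 0.1724, 0.0288, 0, 0.015, 0, 0, 0, 0.1724, 0.0288, 0, 0.015, 0, 0, 0, 0.1724, 0.0288, 0, 0.015]' | python3 jog.py; python3 -c "
from h import *
go(dw(-5.8,153.8,122),3.0325)
crop('scene',(190,225,50,60),10,'pics/s12.png')"
```

```text
clock: 45.52
eef_pos: [0.6128, 0.1763, 0.1221]
tool_rot: [0.055, 0.999, 0.0, 0.0]
ft_force: [0.9, -1.0, -2.2]
grip_width: 0.019
grasp_force: 59.1
d [ 0.0017 -0.0002  0.0001] len 0.002 head 3.0322 rv [ 0.0002  0.0009 -0.0003] tcp [0.6128 0.1763 0.1221] dock [ -4.1 154. ] j [ 0.28  0.57  0.22  1.22 -0.    0.39] t 45.52 F [ 0.9 -1.  -2.2]
```

View pics/s12.png

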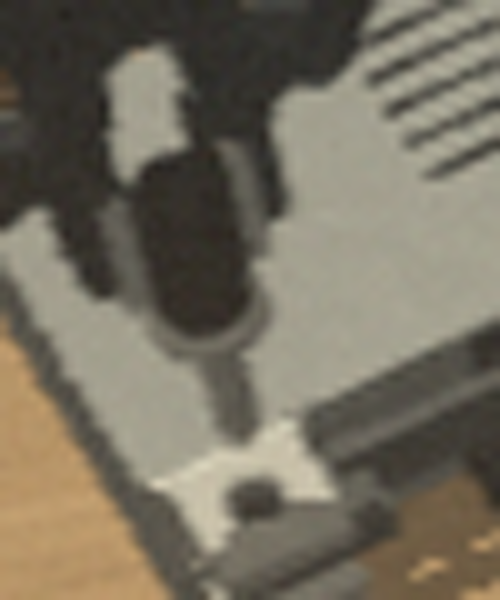

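```bash
python3 -c "
from h import *
f=lambda u,v:((u+.5)/10-.5+190,(v+.5)/10-.5+225)
print('hole',wd(ray('scene',f(253,497),.05)))
print('ref',wd(ray('scene',f(256,457),.0671)), 'now',wd(ray('scene',f(240,438),.0688)))
print('ref collar',wd(ray('scene',f(222,350),.1091)), 'now',wd(ray('scene',f(207,335),.1108)))
a=proj('scene',dw(-11,153,60));print(proj('scene',dw(-10,153,60))-a,proj('scene',dw(-11,154,60))-a,proj('scene',dw(-11,153,61))-a)
o=bot.get_obs();print(wd(o['eef_pos']),o['clock'])"
```

```text
hole [-13.07417813 154.0292565 ]
ref [-16.85212459 151.97921309] now [-11.69707647 153.02231122]
ref collar [-20.38552204 153.7181843 ] now [-16.4691069  154.99834548]
[[-0.19635985 -0.31496507]] [[-0.42633621  0.20307626]] [[-0.07766241 -0.28033653]]
[ -4.11834472 153.91014985] 45.575
```

Compared with the picture at extraction, the pin tip at (240,438) is 2–4 mm too far in +x of the hole at (253,497). I'll shift by -3 mm and lower it while watching the force.

To row units: 0.023 m / 0.5 = 0.046, 0.018 m / 0.5 = 0.036.

```bash
echo '[0, 0, 0, 0.006, -0.0008, 0, 0.015, 0, 0, 0, 0.006, -0.0008, 0.02, 0.015, 0, 0, 0, 0.006, -0.0008, 0.036, 0.015, 0, 0, 0, 0.006, -0.0008, 0.046, 0.015, 0, 0, 0, 0.006, -0.0008, 0.046, 0.015]' | python3 jog.py; python3 -c "
from h import *
go(dw(-6.1,153.8,122),3.0325)"
```

```text
clock: 46.2
eef_pos: [0.609, 0.1765, 0.0988]
tool_rot: [0.054, 0.999, 0.0, 0.0]
ft_force: [1.4, 1.0, -1.0]
grip_width: 0.0186
grasp_force: 59.2
d [-0.0018  0.     -0.0232] len 0.023 head 3.0327 rv [0.0002 0.0005 0.0002] tcp [0.609  0.1765 0.0988] dock [ -7.9 153.8] j [ 0.28  0.58  0.17  1.16 -0.    0.39] t 46.2 F [ 1.4  1.  -1. ]
```

To row units: 0.008 m / 0.5 = 0.016, 0.004 m / 0.5 = 0.008.

```bash
echo '[0, 0, 0, 0, 0, 0.008, 0.015, 0, 0, 0, 0, 0, 0.016, 0.015, 0, 0, 0, 0, 0, 0.016, 0.015]' | python3 jog.py; python3 -c "
from h import *
go(dw(-6.1,153.8,122),3.0325)"
```

```text
clock: 46.58
eef_pos: [0.6099, 0.1768, 0.0916]
tool_rot: [0.054, 0.999, 0.001, 0.001]
ft_force: [5.4, 0.7, -0.8]
grip_width: 0.0184
grasp_force: 59.2
d [-0.001  -0.0004 -0.0304] len 0.03 head 3.0328 rv [0.0013 0.0027 0.0003] tcp [0.6099 0.1768 0.0916] dock [ -7.1 154.2] j [0.28 0.59 0.16 1.14 0.   0.39] t 46.58 F [ 5.4  0.7 -0.8]
```

To row units: 0.01 m / 0.5 = 0.02, 0.0003 m / 0.5 = 0.0006.

```bash
echo '[0, 0, 0, -0.0036, 0.0006, 0, 0.015, 0, 0, 0, -0.0036, 0.0006, 0.01, 0.015, 0, 0, 0, -0.0036, 0.0006, 0.02, 0.015, 0, 0, 0, -0.0036, 0.0006, 0.02, 0.015]' | python3 jog.py; python3 -c "
from h import *
go(dw(-6.1,153.8,122),3.0325)"
```

```text
clock: 47.08
eef_pos: [0.6103, 0.1767, 0.0804]
tool_rot: [0.054, 0.999, 0.0, -0.0]
ft_force: [3.9, 3.5, -3.3]
grip_width: 0.0181
grasp_force: 59.0
d [-0.0005 -0.0003 -0.0416] len 0.042 head 3.0329 rv [ 0.0002 -0.0005  0.0004] tcp [0.6103 0.1767 0.0804] dock [ -6.6 154.1] j [0.28 0.6  0.15 1.12 0.   0.39] t 47.08 F [ 3.9  3.5 -3.3]
```

To row units: 0.012 m / 0.5 = 0.024, 0.008 m / 0.5 = 0.016.

```bash
echo '[0, 0, 0, -0.002, 0.0016, 0.006, 0.015, 0, 0, 0, -0.002, 0.0016, 0.016, 0.015, 0, 0, 0, -0.002, 0.0016, 0.024, 0.015, 0, 0, 0, -0.002, 0.0016, 0.024, 0.015]' | python3 jog.py; python3 -c "
from h import *
go(dw(-6.1,153.8,122),3.0325)"
```

```text
clock: 47.58
eef_pos: [0.6108, 0.1769, 0.0682]
tool_rot: [0.054, 0.999, -0.0, -0.001]
ft_force: [1.5, 1.8, -2.1]
grip_width: 0.0184
grasp_force: 59.2
d [ 0.     -0.0006 -0.0538] len 0.054 head 3.0327 rv [-0.0009 -0.0018  0.0002] tcp [0.6108 0.1769 0.0682] dock [ -6.2 154.3] j [ 0.28  0.61  0.14  1.1  -0.    0.39] t 47.58 F [ 1.5  1.8 -2.1]
```

To row units: 0.011 m / 0.5 = 0.022, 0.008 m / 0.5 = 0.016.

```bash
echo '[0, 0, 0, 0, 0.0004, 0.008, 0.015, 0, 0, 0, 0, 0.0004, 0.016, 0.015, 0, 0, 0, 0, 0.0004, 0.022, 0.015, 0, 0, 0, 0, 0.0004, 0.022, 0.015]' | python3 jog.py; python3 -c "
from h import *
go(dw(-6.1,153.8,122),3.0325)"
```

```text
clock: 48.08
eef_pos: [0.611, 0.1772, 0.0612]
tool_rot: [0.054, 0.999, 0.0, 0.0]
ft_force: [-5.7, -1.7, 14.5]
grip_width: 0.0182
grasp_force: 61.1
d [ 0.0001 -0.0008 -0.0608] len 0.061 head 3.0328 rv [0.     0.0004 0.0003] tcp [0.611  0.1772 0.0612] dock [ -6.  154.6] j [ 0.28  0.62  0.13  1.08 -0.    0.39] t 48.08 F [-5.7 -1.7 14.5]
```

To row units: -0.25 m / 0.5 = -0.5, -0.2 m / 0.5 = -0.4.

```bash
echo '[0, 0, 0, 0, 0, -0.004, 0.05, 0, 0, 0, 0, 0, -0.004, 0.05, 0, 0, 0, 0, 0, -0.004, 0.05, 0, 0, 0, 0, 0, -0.1, 0.05, 0, 0, 0, 0.02, 0, -0.2, 0.05, 0, 0, 0, 0.12, -0.1, -0.26, 0.05, 0, 0, 0, 0.24, -0.2, -0.26, 0.05, 0, 0, 0, 0.36, -0.3, -0.26, 0.05, 0, 0, 0, 0.36, -0.4, -0.26, 0.05, 0, 0, 0, 0.36, -0.5, -0.26, 0.05]' | python3 jog.py; echo '[0, 0, 0, 0.04, -0.12, 0, 0.05, 0, 0, 0, 0.04, -0.24, 0, 0.05, 0, 0, 0, 0.04, -0.36, 0, 0.05, 0, 0, 0, 0.04, -0.4, 0, 0.05, 0, 0, 0, 0.04, -0.4, 0, 0.05]' | python3 jog.py; python3 -c "
from h import *
n=viewer.camera('top').astype(int);o=cv2.imread('pics/top0.png')[:,:,::-1].astype(int)
cv2.imwrite('pics/t12.png',n[:,:,::-1].astype(np.uint8))
ns=viewer.camera('scene').astype(int);os_=cv2.imread('pics/scene0.png')[:,:,::-1].astype(int)
def blob(im,pts,cam,P,r=9):
    u,v=proj(cam,P)[0].round().astype(int);g=im.sum(2)/3;w=g[v-r:v+r,u-r:u+r];return ndl(w)
for nm,P in (('pin',dw(-8,153,80)),('knob',dw(-8,-26,75)),('park',dw(73,139,60)),('eyebar',dw(-11,100,45))):
    for cam,A,B in(('top',o,n),('scene',os_,ns)):
        u,v=proj(cam,P)[0].round().astype(int);r=8
        d=abs(A-B)[v-r:v+r,u-r:u+r].mean()
        dk=[(lambda w:np.argwhere(w<75).mean(0).round(1))(X.mean(2)[v-r:v+r,u-r:u+r]) for X in(A,B)]
        print(nm,cam,d.round(1),*dk)
print(bot.get_obs()['ft_force'].round(1),bot.get_obs()['eef_pos'])"
```

```text
clock: 49.32
eef_pos: [0.4058, -0.0433, 0.1882]
tool_rot: [0.053, 0.999, -0.0, 0.0]
ft_force: [2.0, -0.5, -0.6]
grip_width: 0.0501
grasp_force: 0.0
clock: 49.95
eef_pos: [0.3656, -0.2405, 0.1878]
tool_rot: [0.056, 0.998, 0.0, -0.0]
ft_force: [-0.5, 0.2, 0.5]
grip_width: 0.0495
grasp_force: 0.0
pin top 13.1 [11.8  7.6] [11.6  7.1]
pin scene 7.1 [9.9 8.9] [9.9 9.3]
knob top 10.4 [11.6  7.2] [11.3  7.5]
knob scene 4.1 [9.9 8.8] [10.   8.8]
park top 14.9 [nan nan] [nan nan]
park scene 4.8 [10.  7.] [nan nan]
eyebar top 11.9 [11.9 12.7] [10.2  9.9]
eyebar scene 3.5 [9.5 9.6] [9.7 9.6]
[ 0.2  1.6 -0.1] [ 0.3657451  -0.23871549  0.18782027]<string>:12: RuntimeWarning: Mean of empty slice.
  ret = um.true_divide(
```

```bash
python3 -c "
from workcell import bot, viewer, ticket
print(ticket.job_done())"
```

```text
the job is handed in; nothing more can be done
None
```

The job is handed in. Both cartridges on the desk went in until they hit the stop, in the middle and left bays. The bar is shut against its stop, the pin is seated through the clevis to its collar, and I left the other items alone. I confirmed the cartridges by push force rather than a final picture.

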